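Put right two mixed-up kiln shelves

TASK

The two kiln shelves have been set with one wrong prop each and with each other's pot. Swap the odd short prop (on the shelf with two tall ones) with the odd tall prop (on the shelf with two short ones), and swap the tall beaker and the low dish, so that the beaker stands in the middle of three tall props and the dish in the middle of three short ones; park things on the bare bench between the shelves on the way. Each goes just where the other stood, upright, set down and not dropped, with no prop or pot knocked over or pushed off its place.

Things in the scene. Friction and masses are not known exactly. Their poses are not given: they have to be found in the camera images.
- shelf_a: round cream kiln shelf for tall ware (at the start: two tall props, one short, dish in the middle), fixed flat on the bench, 280 mm across, 15 mm thick. Origin: centre of its underside, z up; turned to any angle. Props stand on brown ring scars 51 mm across at (x, y) = (-85, 70), (-85, -70), (95, 0) mm in its frame, its pot at (0, 0).
- shelf_b: the other shelf, for low ware (at the start: two short props, one tall, beaker in the middle), built and measured as shelf_a. One shelf lies left and one right of the robot, centres 210 to 250 mm from the x axis, 520 to 555 mm ahead of the base. The bench between them (x 440 to 660 mm, within 55 mm of y = 0) is bare: the free spot.
- tall_prop_1: tall kiln prop: an upright buff fireclay tube with notched ends, 42 mm across and 90 mm high, about 170 g (the three tall ones are alike). Origin: centre of its foot, z up its axis; any turn about the axis will do.
- tall_prop_2: tall kiln prop: an upright buff fireclay tube with notched ends, 42 mm across and 90 mm high, about 170 g (the three tall ones are alike). Origin: centre of its foot, z up its axis; any turn about the axis will do.
- tall_prop_3: tall kiln prop: an upright buff fireclay tube with notched ends, 42 mm across and 90 mm high, about 170 g (the three tall ones are alike). Origin: centre of its foot, z up its axis; any turn about the axis will do.
- short_prop_1: short kiln prop: an upright buff fireclay tube with notched ends, 42 mm across and 60 mm high, about 115 g (the three short ones are alike). Origin: centre of its foot, z up its axis; any turn about the axis will do.
- short_prop_2: short kiln prop: an upright buff fireclay tube with notched ends, 42 mm across and 60 mm high, about 115 g (the three short ones are alike). Origin: centre of its foot, z up its axis; any turn about the axis will do.
- short_prop_3: short kiln prop: an upright buff fireclay tube with notched ends, 42 mm across and 60 mm high, about 115 g (the three short ones are alike). Origin: centre of its foot, z up its axis; any turn about the axis will do.
- beaker: tall unglazed terracotta beaker, open at the top, 80 mm high, its wall straight and 60 mm across from 18 mm above the foot up to the rim, wall 5 mm, about 170 g. Origin: centre of its foot, z up.
- dish: low unglazed terracotta dish, open at the top, 50 mm high, its wall straight and 66 mm across from 16 mm above the foot up to the rim, wall 5 mm, about 120 g. Origin: centre of its foot, z up.

How it is judged:
At the end, for the whole second after the job is handed in: Shelf A has a tall prop on each of its three places and the beaker in its middle; shelf B has three short props and the dish likewise. Props within 14 mm and pots within 15 mm along each shelf axis, upright within 0.08 rad, standing on the shelf, at rest and released (((x of tall_prop_1 in the frame of shelf_a between -0.099 and -0.071 m and y of tall_prop_1 in the frame of shelf_a between 0.056 and 0.084 m) or (x of tall_prop_2 in the frame of shelf_a between -0.099 and -0.071 m and y of tall_prop_2 in the frame of shelf_a between 0.056 and 0.084 m) or (x of tall_prop_3 in the frame of shelf_a between -0.099 and -0.071 m and y of tall_prop_3 in the frame of shelf_a between 0.056 and 0.084 m)) and ((x of tall_prop_1 in the frame of shelf_a between -0.099 and -0.071 m and y of tall_prop_1 in the frame of shelf_a between -0.084 and -0.056 m) or (x of tall_prop_2 in the frame of shelf_a between -0.099 and -0.071 m and y of tall_prop_2 in the frame of shelf_a between -0.084 and -0.056 m) or (x of tall_prop_3 in the frame of shelf_a between -0.099 and -0.071 m and y of tall_prop_3 in the frame of shelf_a between -0.084 and -0.056 m)) and ((x of tall_prop_1 in the frame of shelf_a between 0.081 and 0.109 m and y of tall_prop_1 in the frame of shelf_a between -0.014 and 0.014 m) or (x of tall_prop_2 in the frame of shelf_a between 0.081 and 0.109 m and y of tall_prop_2 in the frame of shelf_a between -0.014 and 0.014 m) or (x of tall_prop_3 in the frame of shelf_a between 0.081 and 0.109 m and y of tall_prop_3 in the frame of shelf_a between -0.014 and 0.014 m)) and ((x of short_prop_1 in the frame of shelf_b between -0.099 and -0.071 m and y of short_prop_1 in the frame of shelf_b between 0.056 and 0.084 m) or (x of short_prop_2 in the frame of shelf_b between -0.099 and -0.071 m and y of short_prop_2 in the frame of shelf_b between 0.056 and 0.084 m) or (x of short_prop_3 in the frame of shelf_b between -0.099 and -0.071 m and y of short_prop_3 in the frame of shelf_b between 0.056 and 0.084 m)) and ((x of short_prop_1 in the frame of shelf_b between -0.099 and -0.071 m and y of short_prop_1 in the frame of shelf_b between -0.084 and -0.056 m) or (x of short_prop_2 in the frame of shelf_b between -0.099 and -0.071 m and y of short_prop_2 in the frame of shelf_b between -0.084 and -0.056 m) or (x of short_prop_3 in the frame of shelf_b between -0.099 and -0.071 m and y of short_prop_3 in the frame of shelf_b between -0.084 and -0.056 m)) and ((x of short_prop_1 in the frame of shelf_b between 0.081 and 0.109 m and y of short_prop_1 in the frame of shelf_b between -0.014 and 0.014 m) or (x of short_prop_2 in the frame of shelf_b between 0.081 and 0.109 m and y of short_prop_2 in the frame of shelf_b between -0.014 and 0.014 m) or (x of short_prop_3 in the frame of shelf_b between 0.081 and 0.109 m and y of short_prop_3 in the frame of shelf_b between -0.014 and 0.014 m)) and x of beaker in the frame of shelf_a between -0.015 and 0.015 m and y of beaker in the frame of shelf_a between -0.015 and 0.015 m and x of dish in the frame of shelf_b between -0.015 and 0.015 m and y of dish in the frame of shelf_b between -0.015 and 0.015 m and angle between each of tall_prop_1, tall_prop_2, tall_prop_3, short_prop_1, short_prop_2, short_prop_3, beaker, dish's own z axis and vertical below 0.08 rad and height (world z) of tall_prop_1 between 0.011 and 0.022 m and linear speed of each of tall_prop_1, tall_prop_2, tall_prop_3, short_prop_1, short_prop_2, short_prop_3, beaker, dish below 0.02 m/s and contact force between each of tall_prop_1, tall_prop_2, tall_prop_3, short_prop_1, short_prop_2, short_prop_3, beaker, dish and the fingers below 0.05 N and height (world z) of tall_prop_2 between 0.011 and 0.022 m and height (world z) of tall_prop_3 between 0.011 and 0.022 m and height (world z) of short_prop_1 between 0.011 and 0.022 m and height (world z) of short_prop_2 between 0.011 and 0.022 m and height (world z) of short_prop_3 between 0.011 and 0.022 m and height (world z) of beaker between 0.011 and 0.022 m and height (world z) of dish between 0.011 and 0.022 m); the robot touches nothing.
It fails at once if a prop or pot is knocked over or tipped more than 0.6 rad (angle between any of tall_prop_1, tall_prop_2, tall_prop_3, short_prop_1, short_prop_2, short_prop_3, beaker, dish's own z axis and vertical above 0.6 rad).
It fails at once if a prop or pot is dropped: out of the fingers it moves faster than 0.65 m/s (a fall of about 20 mm) ((linear speed of tall_prop_1 above 0.65 m/s and contact force between tall_prop_1 and the fingers below 0.01 N) or (linear speed of tall_prop_2 above 0.65 m/s and contact force between tall_prop_2 and the fingers below 0.01 N) or (linear speed of tall_prop_3 above 0.65 m/s and contact force between tall_prop_3 and the fingers below 0.01 N) or (linear speed of short_prop_1 above 0.65 m/s and contact force between short_prop_1 and the fingers below 0.01 N) or (linear speed of short_prop_2 above 0.65 m/s and contact force between short_prop_2 and the fingers below 0.01 N) or (linear speed of short_prop_3 above 0.65 m/s and contact force between short_prop_3 and the fingers below 0.01 N) or (linear speed of beaker above 0.65 m/s and contact force between beaker and the fingers below 0.01 N) or (linear speed of dish above 0.65 m/s and contact force between dish and the fingers below 0.01 N)).
It also fails if it takes over 141 s, if anything falls off the work surface, if the arm or the gripper's body presses on something with over 40 N, if the wrist force passes 120 N, or if a joint passes its speed limit or range.

ROBOT

A 7-joint arm with a two-finger parallel gripper is mounted at the origin on the work surface. World frame = base frame: x ahead of the robot, y to its left, z up, the work surface at z = 0. Lengths are in m, angles in rad, forces in N, time in s.
With the tool pointing down it reaches from about 0.425 to 0.925 m from the base axis. Payload 6.8 kg.
Tool frame: the origin (TCP) lies between the finger pads; the fingertips stand 11 mm ahead of it and the grasp point (between the pads) lies 8 mm behind it; z points along the fingers, y is the line along which they close (so a half turn about z gives the same grasp; the last joint's range is limited). The gripper opens to 85 mm and grips with 20 to 120 N. Pads are 22 mm wide; open, the fingers measure 114 mm over their backs; the gripper's body (76 mm by 85 mm) begins 54 mm behind the grasp point. The pads swing forward as they close: fully open they stand 13 mm farther back than shut.
Start: joints at [-1.439, 0.477, 0.022, 1.555, -0.011, 1.109, -0.083], TCP at [0.16, 0.656, 0.242] pointing down, gripper open.
Joint ranges: [-2.96, 2.96], [-0.34, 2.1], [-1.41, 1.46], [0.24, 2.44], [-1.37, 4.51], [0.17, 1.92], [-2.96, 2.96]. Speed limits (rad/s): [2.39, 2.39, 3.14, 3.14, 3.14, 3.14, 3.14].

INTERFACE

Orientations are given as a rotation vector (axis times angle).
In Python, from bench import r gives the robot as it stands.
- The arm moves only by the tool send_rows, never from a script. Its argument "deltas" is a list of rows, each an object of numbers: "dx", "dy", "dz": the shift along the world's x, y, z in mm; "rx", "ry", "rz": the turn, a rotation vector about the world's x, y, z in degrees. A call has 1 to 5 rows; each row is the pose to reach, as a shift and turn from the pose commanded when the call began; what a row does not reach only later rows make up. A row lasts 1/12 s, in which the tool goes at most 41.7 mm and 7.16 degrees, less where a joint would pass 70% of its speed; a pose out of reach is approached as far as the arm can. A call with a gripper value outside its range is refused whole. "jaw" is the finger opening in mm, from 0 to 85.4, set as the call begins (left out, the last holds). The fingers move at their own pace and stop on an object; "newtons" is the grip in N (left out, the last holds). Time passes only in rows, so rows that repeat a pose let the fingers close. It gives the time, the measured TCP pose, the force, the opening and the grip force at its end, in the units of the state.
- r.get_obs(): the state, without advancing time (a new reading comes with each control period).
- r.grab_frame(name): name is "scene" or "side" or "wrist"; returns a dict with "frame" (400x640x3 uint8, blue, green, red), "z_map" (400x640 float32, m along the optical axis (not along the pixel's ray), 0 where there is no reading), "vertical_fov" (degrees; the focal length in pixels is half the picture's height over the tangent of half this angle, whatever the lens; pixels are square), "cx", "cy" (the principal point, pixels), "xyz" and "orientation" of the camera in the world. Camera axes: x right, y down, z forward; pixel columns grow to the right and rows downward; lengths in m; the calibration is good to about 2 mm. A picture is of the moment at which its call begins.
- r.hand_in(): hands the job in; it is judged then, once.
The state is a dict: "clock": time; "joints": joint angles; "qvel": joint speeds; "tau": joint torques, N m; "tcp_pos": TCP position; "orientation": TCP orientation; "contact_force": force on the tool from outside, world axes, zero at the start; "moment": the same for the moment, N m; "grip_width": finger opening in m; "gripper_force": force on a finger pad.
Only numpy, scipy, OpenCV 4.12 (cv2) and the standard library are available. Lean on these libraries where they do the work, as an engineer would, in place of code of your own. Each camera call takes 0.05 s, during which the arm holds its last target. There are 200 camera calls.

## Working session

There is one attempt and no reset: what is moved stays moved. The work goes in short steps, Python scripts to look and compute and a tool call to move; the robot and the scene stay as the last step left them, time stands still between calls to the robot, and variables do not carry over. Pictures are saved under pics/ and viewed, at most 14 in all, crops included, and the job is handed in when it is done.

Besides the shell and the picture viewer there is one more tool, called after ">>>" as name(argument=value, ...) on one line, values as JSON. send_rows: Moves the arm, as the interface text tells. Its arguments: {"type":"object","properties":{"deltas":{"type":"array","items":{"type":"object","properties":{"dx":{"type":"number"},"dy":{"type":"number"},"dz":{"type":"number"},"rx":{"type":"number"},"ry":{"type":"number"},"rz":{"type":"number"}}}},"jaw":{"type":"number"},"newtons":{"type":"number"}},"required":["deltas"]}

```bash
mkdir -p pics; ls
cat > h.py <<'E'
import numpy as np, cv2
from scipy.spatial.transform import Rotation as R
from bench import r
def cloud(f):
    z=f["z_map"]; h,w=z.shape; fl=h/2/np.tan(np.radians(f["vertical_fov"])/2)
    u,v=np.meshgrid(np.arange(w),np.arange(h))
    p=np.dstack([(u-f["cx"])/fl*z,(v-f["cy"])/fl*z,z])
    o=np.array(f["orientation"]); M=R.from_rotvec(o).as_matrix() if o.size==3 else (o if o.shape==(3,3) else R.from_quat(o).as_matrix())
    P=p@M.T+np.array(f["xyz"]); P[z==0]=np.nan
    return P
E
python3 - <<'E'
from h import *
print(r.get_obs())
for n in ["scene","side","wrist"]:
    f=r.grab_frame(n); cv2.imwrite(f"pics/{n}0.png",f["frame"]); np.save(f"{n}0.npy",cloud(f))
    print(n,f["xyz"],f["orientation"],f["vertical_fov"],f["cx"],f["cy"])
a=cv2.imread("pics/scene0.png");b=cv2.imread("pics/side0.png")
E
```

```text
pics
{'clock': 0.0, 'joints': array([-1.43908333,  0.47780689,  0.02233879,  1.55642612, -0.01149968,
        1.10928012, -0.0831171 ]), 'qvel': array([-0.00042338, -0.00138158,  0.00088914, -0.00111872, -0.00078023,
       -0.00072337, -0.00014881]), 'tau': array([-1.02700033e-03, -5.96469247e+01,  1.60768826e+00, -2.81187898e+01,
        1.25436665e-02,  9.54607793e-03,  7.36008758e-06]), 'tcp_pos': array([0.16020608, 0.65514266, 0.24133181]), 'orientation': array([-3.75776459e-01, -3.11895408e+00,  2.81235049e-03]), 'contact_force': array([-0.21045161, -0.40922306,  0.14359165]), 'moment': array([-0.02336733,  0.02939673,  0.03813717]), 'gripper_force': 0.0, 'grip_width': 0.08531286325964874}
scene [ 1.21613928 -0.31774872  1.14338912] [-2.20189351 -1.40516988  0.42530018] 43.36362600729897 322.93383302677336 201.66498316808315
side [0.42805168 0.87802426 0.71860299] [-0.18296394  2.75234343 -1.38756762] 44.60861371299906 317.35624168855156 192.1142646956476
wrist [0.08188149 0.67389145 0.37364738] [2.26408577 1.77744207 0.28022094] 71.97715149742862 321.3856820886158 197.87517232375268
```

View pics/scene0.png

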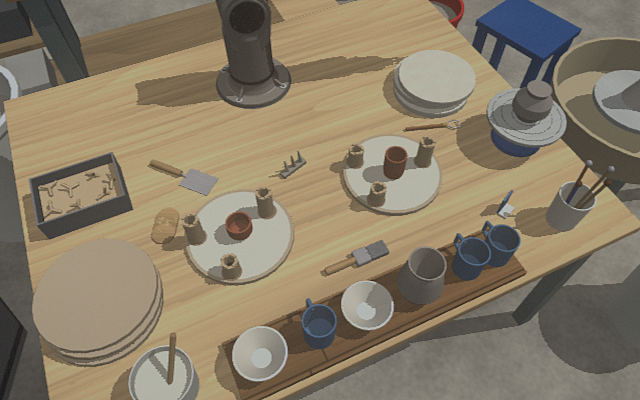

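View pics/side0.png

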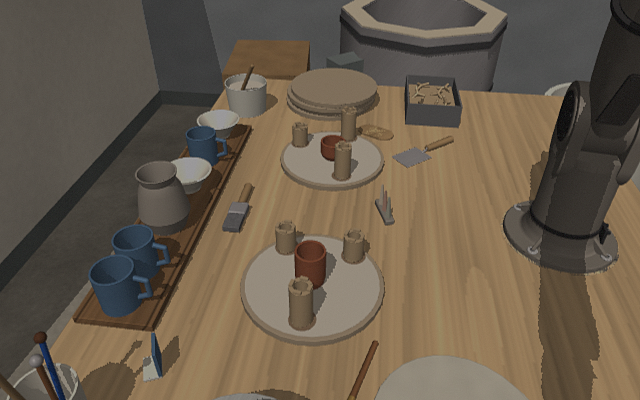

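Run:
```python
from h import *
P=np.load("scene0.npy"); S=np.load("side0.npy")
for nm,P in (("scene",P),("side",S)):
  for lo,hi in ((.098,.112),(.088,.0975),(.068,.082),(.058,.068)):
    m=((P[...,2]>lo)&(P[...,2]<hi)&(P[...,0]>.35)&(P[...,0]<.75)&(abs(P[...,1])<.42)).astype(np.uint8)
    n,l,st,c=cv2.connectedComponentsWithStats(m)
    for i in range(1,n):
        if st[i,4]>40:
            q=P[l==i]; mn,mx=q[:,:2].min(0),q[:,:2].max(0)
            print(nm,lo,st[i,4],c[i].round(),((mn+mx)/2*1000).round(),((mx-mn)*1000).round(),np.median(q[:,2]).round(4))
```

```text
scene 0.098 112 [427. 142.] [526. 314.] [42. 40.] 0.1022
scene 0.098 130 [263. 192.] [ 495. -149.] [44. 41.] 0.1025
scene 0.098 141 [189. 220.] [ 497. -341.] [44. 40.] 0.1027
scene 0.088 131 [396. 155.] [523. 220.] [61. 61.] 0.0928
scene 0.068 107 [355. 149.] [447. 140.] [44. 43.] 0.0727
scene 0.068 49 [424. 152.] [530. 310.] [36. 34.] 0.0747
scene 0.068 61 [396. 153.] [513. 226.] [34. 39.] 0.0754
scene 0.068 73 [393. 165.] [530. 214.] [48. 48.] 0.0756
scene 0.068 111 [378. 188.] [587. 133.] [41. 40.] 0.0719
scene 0.068 46 [264. 203.] [ 504. -152.] [24. 38.] 0.0745
scene 0.068 53 [194. 229.] [ 507. -340.] [21. 40.] 0.0758
scene 0.068 149 [228. 261.] [ 626. -290.] [41. 40.] 0.0731
scene 0.058 53 [393. 168.] [535. 212.] [38. 48.] 0.0621
scene 0.058 41 [376. 194.] [594. 128.] [29. 32.] 0.0646
scene 0.058 178 [237. 223.] [ 528. -234.] [68. 65.] 0.0638
scene 0.058 41 [194. 233.] [ 508. -342.] [17. 39.] 0.0625
side 0.098 77 [349. 111.] [ 495. -336.] [39. 42.] 0.1016
side 0.098 107 [343. 146.] [ 495. -147.] [39. 45.] 0.1015
side 0.098 282 [300. 286.] [527. 320.] [41. 42.] 0.1014
side 0.088 
[... 634 characters left out ...]
 [523. 241.] [55. 29.] 0.0745
side 0.068 126 [301. 304.] [526. 331.] [40. 20.] 0.0751
side 0.058 45 [348. 125.] [ 497. -324.] [39. 20.] 0.0633
side 0.058 50 [300. 131.] [ 626. -278.] [41. 30.] 0.0631
side 0.058 113 [330. 141.] [ 529. -230.] [65. 72.] 0.0621
side 0.058 57 [343. 163.] [ 495. -132.] [37. 21.] 0.0634
side 0.058 45 [285. 226.] [589. 130.] [24. 16.] 0.0632
side 0.058 74 [285. 235.] [588. 148.] [41. 23.] 0.0629
side 0.058 44 [353. 235.] [447. 134.] [24. 12.] 0.0631
side 0.058 75 [354. 244.] [446. 154.] [40. 23.] 0.0626
side 0.058 82 [309. 254.] [527. 204.] [40. 17.] 0.0638
side 0.058 116 [310. 272.] [523. 241.] [56. 28.] 0.0629
side 0.058 98 [300. 308.] [527. 332.] [40. 19.] 0.0629
```

Shelf A lies on the right (scene px ~(240,235)). Its dish is at about (528,-232) mm, with tall props at (495,-148) and (496,-339) and the odd short prop at (626,-288).

Shelf B lies on the left (scene px ~(392,173)). Its beaker is at about (524,222), with short props at (447,142) and (587,138) and the odd tall prop at (527,317).

The heights (102, 93, 72 and 63 mm), the widths and the prop spacings (about 140 and 192 mm) all match the given sizes. A closing line along world x clears the neighbours everywhere.

>>> send_rows(deltas=[{"dx":30,"dy":-28,"rz":-6.3},{"dx":60,"dy":-56,"rz":-12.6},{"dx":90,"dy":-84,"rz":-18.9},{"dx":120,"dy":-112,"rz":-25.2},{"dx":150,"dy":-140,"rz":-31.5}], jaw=85, newtons=40)

```text
$.deltas[0]: bad value
```

>>> send_rows(deltas=[{"dx":30,"dy":-28,"rz":-6.3},{"dx":60,"dy":-56,"rz":-12.6},{"dx":90,"dy":-84,"rz":-18.9},{"dx":120,"dy":-112,"rz":-25.2},{"dx":150,"dy":-140,"rz":-31.5}])

```text
$.deltas[0]: bad value
```

>>> send_rows(deltas=[{"dx":30,"dy":-28,"rz":-6.3},{"dx":66,"dy":-58,"rz":-13.3},{"dx":66,"dy":-58,"rz":-13.3},{"dx":66,"dy":-58,"rz":-13.3},{"dx":66,"dy":-58,"rz":-13.3}])

```text
$.deltas[0]: bad value
```

>>> send_rows(deltas=[{"dx":30,"dy":-28,"dz":0,"rx":0,"ry":0,"rz":-6.3},{"dx":60,"dy":-56,"dz":0,"rx":0,"ry":0,"rz":-12.6},{"dx":90,"dy":-84,"dz":0,"rx":0,"ry":0,"rz":-18.9},{"dx":120,"dy":-112,"dz":0,"rx":0,"ry":0,"rz":-25.2},{"dx":150,"dy":-140,"dz":0,"rx":0,"ry":0,"rz":-31.5}], jaw=85, newtons=40)

```text
clock: 0.57
tcp_pos: [0.3114, 0.514, 0.2422]
orientation: [-1.216, -2.897, 0.0]
contact_force: [0.8, 0.5, -0.3]
grip_width: 0.085
gripper_force: 0.0
```

>>> send_rows(deltas=[{"dx":30,"dy":-28,"dz":0,"rx":0,"ry":0,"rz":-6.4},{"dx":60,"dy":-56,"dz":0,"rx":0,"ry":0,"rz":-12.8},{"dx":90,"dy":-84,"dz":0,"rx":0,"ry":0,"rz":-19.2},{"dx":120,"dy":-112,"dz":0,"rx":0,"ry":0,"rz":-25.6},{"dx":150,"dy":-140,"dz":0,"rx":0,"ry":0,"rz":-32}])

```text
clock: 0.98
tcp_pos: [0.4613, 0.374, 0.2423]
orientation: [-1.967, -2.449, 0.0]
contact_force: [0.9, 0.8, -0.6]
grip_width: 0.0848
gripper_force: 0.0
```

>>> send_rows(deltas=[{"dx":30,"dy":-28,"dz":-20,"rx":0,"ry":0,"rz":-6.3},{"dx":65,"dy":-57,"dz":-40,"rx":0,"ry":0,"rz":-12.5},{"dx":65,"dy":-57,"dz":-60,"rx":0,"ry":0,"rz":-12.5},{"dx":65,"dy":-57,"dz":-60,"rx":0,"ry":0,"rz":-12.5},{"dx":65,"dy":-57,"dz":-60,"rx":0,"ry":0,"rz":-12.5}])

```text
clock: 1.4
tcp_pos: [0.5248, 0.3176, 0.1809]
orientation: [-2.218, -2.225, 0.005]
contact_force: [-0.5, 1.0, 0.2]
grip_width: 0.085
gripper_force: 0.0
```

```bash
cat >> h.py <<'E'
def fit(pts):
    # circle least squares
    A=np.c_[2*pts,np.ones(len(pts))]; s=np.linalg.lstsq(A,(pts**2).sum(1),rcond=None)[0]
    return s[:2],np.sqrt(s[2]+s[:2]@s[:2])
def rings(P,lo,hi):
    m=((P[...,2]>lo)&(P[...,2]<hi)&(P[...,0]>.35)&(P[...,0]<.75)&(abs(P[...,1])<.42)).astype(np.uint8)
    n,l,st,c=cv2.connectedComponentsWithStats(m)
    for i in range(1,n):
        if st[i,4]>60:
            q=P[l==i][:,:2].astype(np.float32); mn,mx=q.min(0),q.max(0)
            (cc,rr)=cv2.minEnclosingCircle(q)
            print(lo,st[i,4],c[i].round(),"bbox",((mn+mx)/2*1000).round(1),((mx-mn)*1000).round(),"circ",(np.array(cc)*1000).round(1),round(rr*1000,1))
E
python3 - <<'E'
from h import *
o=r.get_obs(); print(o["tcp_pos"],o["orientation"],o["joints"].round(2))
f=r.grab_frame("wrist"); cv2.imwrite("pics/w1.png",f["frame"]); P=cloud(f); print(f["xyz"])
rings(P,.0985,.112); rings(P,.088,.097); rings(P,.068,.08)
E
```

```text
[0.52479776 0.31755131 0.18087082] [-2.2178537  -2.22454585  0.00537023] [-0.95  0.46  0.41  1.79 -0.22  0.94 -0.44]
[0.52396854 0.39713557 0.31294626]
0.0985 1272 [324. 209.] bbox [525.6 317.5] [41. 41.] circ [525.7 317.4] 21.1
0.088 113 [324. 186.] bbox [525.9 332.8] [36. 11.] circ [525.9 328.1] 17.9
0.088 132 [324. 216.] bbox [525.6 311.2] [26. 14.] circ [525.5 316.6] 13.0
0.088 1263 [321. 298.] bbox [522.9 222.8] [58. 60.] circ [522.8 222.4] 30.4
0.068 118 [323. 180.] bbox [525.3 332.8] [36. 11.] circ [525.3 328. ] 18.0
0.068 135 [324. 209.] bbox [525.6 309. ] [25. 10.] circ [525.6 313.7] 12.6
0.068 340 [321. 266.] bbox [523.  242.1] [57. 21.] circ [523.  231.7] 28.5
0.068 389 [320. 303.] bbox [523.1 208.1] [49. 23.] circ [523.1 218.6] 24.5
0.068 327 [255. 336.] bbox [447.9 151.4] [37. 27.] circ [447.9 150.1] 19.3
0.068 261 [383. 342.] bbox [591.9 146.7] [29. 21.] circ [592.  147.9] 16.5
```

View pics/w1.png

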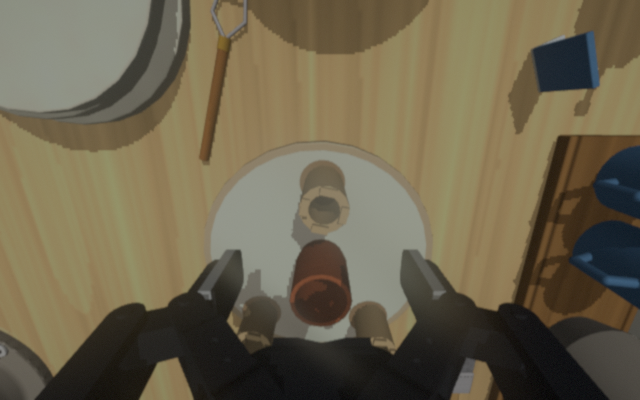

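>>> send_rows(deltas=[{"dx":1,"dy":0,"dz":-30,"rx":0,"ry":0,"rz":0},{"dx":1,"dy":0,"dz":-60,"rx":0,"ry":0,"rz":0},{"dx":1,"dy":0,"dz":-85,"rx":0,"ry":0,"rz":0},{"dx":1,"dy":0,"dz":-105,"rx":0,"ry":0,"rz":0},{"dx":1,"dy":0,"dz":-109,"rx":0,"ry":0,"rz":0}])

```text
clock: 1.87
tcp_pos: [0.5237, 0.3201, 0.0712]
orientation: [-2.211, -2.229, 0.005]
contact_force: [-0.9, -0.4, 1.5]
grip_width: 0.0852
gripper_force: 0.0
```

>>> send_rows(deltas=[{"dx":0,"dy":0,"dz":0,"rx":0,"ry":0,"rz":0},{"dx":0,"dy":0,"dz":0,"rx":0,"ry":0,"rz":0},{"dx":0,"dy":0,"dz":0,"rx":0,"ry":0,"rz":0},{"dx":0,"dy":0,"dz":0,"rx":0,"ry":0,"rz":0},{"dx":0,"dy":0,"dz":0,"rx":0,"ry":0,"rz":0}], jaw=30)

```text
clock: 2.28
tcp_pos: [0.5272, 0.3197, 0.0753]
orientation: [-2.216, -2.227, -0.005]
contact_force: [-1.5, -0.2, 7.3]
grip_width: 0.0413
gripper_force: 39.8
```

>>> send_rows(deltas=[{"dx":0,"dy":0,"dz":0,"rx":0,"ry":0,"rz":0},{"dx":0,"dy":0,"dz":0,"rx":0,"ry":0,"rz":0},{"dx":0,"dy":0,"dz":0,"rx":0,"ry":0,"rz":0},{"dx":0,"dy":0,"dz":0,"rx":0,"ry":0,"rz":0},{"dx":0,"dy":0,"dz":0,"rx":0,"ry":0,"rz":0}])

```text
clock: 2.7
tcp_pos: [0.5272, 0.3197, 0.0753]
orientation: [-2.216, -2.227, -0.005]
contact_force: [-1.6, 0.8, 6.5]
grip_width: 0.0416
gripper_force: 39.8
```

>>> send_rows(deltas=[{"dx":0,"dy":0,"dz":10,"rx":0,"ry":0,"rz":0},{"dx":0,"dy":0,"dz":30,"rx":0,"ry":0,"rz":0},{"dx":0,"dy":0,"dz":60,"rx":0,"ry":0,"rz":0},{"dx":0,"dy":0,"dz":90,"rx":0,"ry":0,"rz":0},{"dx":0,"dy":0,"dz":120,"rx":0,"ry":0,"rz":0}])

```text
clock: 3.12
tcp_pos: [0.526, 0.3182, 0.1952]
orientation: [2.217, 2.226, -0.001]
contact_force: [0.8, 0.6, -2.9]
grip_width: 0.0412
gripper_force: 40.8
```

>>> send_rows(deltas=[{"dx":0,"dy":-20,"dz":0,"rx":0,"ry":0,"rz":0},{"dx":0,"dy":-55,"dz":0,"rx":0,"ry":0,"rz":0},{"dx":0,"dy":-90,"dz":0,"rx":0,"ry":0,"rz":0},{"dx":0,"dy":-125,"dz":0,"rx":0,"ry":0,"rz":0},{"dx":0,"dy":-160,"dz":0,"rx":0,"ry":0,"rz":0}])

```text
clock: 3.53
tcp_pos: [0.5259, 0.157, 0.1942]
orientation: [2.216, 2.227, 0.001]
contact_force: [0.9, -0.7, -2.5]
grip_width: 0.0411
gripper_force: 41.0
```

>>> send_rows(deltas=[{"dx":0,"dy":-35,"dz":0,"rx":0,"ry":0,"rz":0},{"dx":0,"dy":-70,"dz":0,"rx":0,"ry":0,"rz":0},{"dx":0,"dy":-105,"dz":0,"rx":0,"ry":0,"rz":0},{"dx":0,"dy":-140,"dz":0,"rx":0,"ry":0,"rz":0},{"dx":0,"dy":-160,"dz":0,"rx":0,"ry":0,"rz":0}])

```text
clock: 3.95
tcp_pos: [0.5256, -0.0061, 0.1943]
orientation: [2.221, 2.221, -0.0]
contact_force: [1.0, 0.2, -3.4]
grip_width: 0.0411
gripper_force: 41.0
```

>>> send_rows(deltas=[{"dx":0,"dy":0,"dz":-20,"rx":0,"ry":0,"rz":0},{"dx":0,"dy":0,"dz":-50,"rx":0,"ry":0,"rz":0},{"dx":0,"dy":0,"dz":-80,"rx":0,"ry":0,"rz":0},{"dx":0,"dy":0,"dz":-110,"rx":0,"ry":0,"rz":0},{"dx":0,"dy":0,"dz":-110,"rx":0,"ry":0,"rz":0}])

```text
clock: 4.37
tcp_pos: [0.5226, -0.0013, 0.0795]
orientation: [-2.213, -2.223, 0.01]
contact_force: [-1.2, -0.2, -2.8]
grip_width: 0.0408
gripper_force: 41.3
```

Run:
```python
from h import *
o=r.get_obs(); print(o["tcp_pos"],o["orientation"],o["contact_force"],o["qvel"].round(3))
f=r.grab_frame("side"); cv2.imwrite("pics/s1.png",f["frame"][80:280,200:520]); P=cloud(f)
m=(abs(P[...,0]-.527)<.035)&(abs(P[...,1])<.035)&(P[...,2]>.012)
q=P[m]; 
for z in range(0,140,5):
    k=(q[:,2]*1000>=z)&(q[:,2]*1000<z+5); print(z,k.sum(),end="; ")
```

```text
[ 0.52260375 -0.00134472  0.07946136] [-2.21260867 -2.22299017  0.0102965 ] [-1.23138014 -0.18405042 -2.75360687] [-0.023 -0.072  0.042 -0.043  0.056  0.105 -0.048]
0 0; 5 0; 10 0; 15 7; 20 19; 25 31; 30 34; 35 33; 40 38; 45 30; 50 32; 55 30; 60 36; 65 28; 70 47; 75 52; 80 50; 85 61; 90 63; 95 78; 100 92; 105 103; 110 21; 115 26; 120 42; 125 20; 130 15; 135 39;
```

View pics/s1.png

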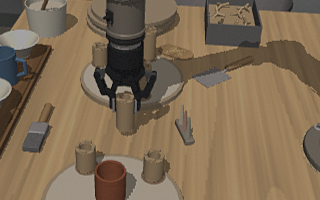

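The prop is upright in the fingers, with its foot about 17 mm above the bench (side crop px (125,115)). I'll set it down slowly.

>>> send_rows(deltas=[{"dx":0,"dy":0,"dz":-8,"rx":0,"ry":0,"rz":0},{"dx":0,"dy":0,"dz":-14,"rx":0,"ry":0,"rz":0},{"dx":0,"dy":0,"dz":-18,"rx":0,"ry":0,"rz":0},{"dx":0,"dy":0,"dz":-21,"rx":0,"ry":0,"rz":0},{"dx":0,"dy":0,"dz":-22,"rx":0,"ry":0,"rz":0}])

```text
clock: 4.83
tcp_pos: [0.5266, -0.0012, 0.0616]
orientation: [2.216, 2.226, 0.001]
contact_force: [-1.1, 0.2, -2.1]
grip_width: 0.0409
gripper_force: 41.3
```

>>> send_rows(deltas=[{"dx":0,"dy":0,"dz":0,"rx":0,"ry":0,"rz":0},{"dx":0,"dy":0,"dz":0,"rx":0,"ry":0,"rz":0},{"dx":0,"dy":0,"dz":0,"rx":0,"ry":0,"rz":0}])

```text
clock: 5.08
tcp_pos: [0.5265, -0.0013, 0.0616]
orientation: [2.216, 2.226, 0.001]
contact_force: [0.0, -0.1, -2.2]
grip_width: 0.0412
gripper_force: 41.3
```

>>> send_rows(deltas=[{"dx":0,"dy":0,"dz":-1,"rx":0,"ry":0,"rz":0},{"dx":0,"dy":0,"dz":-2,"rx":0,"ry":0,"rz":0},{"dx":0,"dy":0,"dz":-3,"rx":0,"ry":0,"rz":0},{"dx":0,"dy":0,"dz":-3,"rx":0,"ry":0,"rz":0}])

```text
clock: 5.42
tcp_pos: [0.5267, -0.0014, 0.0603]
orientation: [-2.217, -2.225, -0.002]
contact_force: [-7.6, 0.3, 21.9]
grip_width: 0.0411
gripper_force: 43.9
```

>>> send_rows(deltas=[{"dx":0,"dy":0,"dz":0,"rx":0,"ry":0,"rz":0},{"dx":0,"dy":0,"dz":0,"rx":0,"ry":0,"rz":0},{"dx":0,"dy":0,"dz":0,"rx":0,"ry":0,"rz":0},{"dx":0,"dy":0,"dz":0,"rx":0,"ry":0,"rz":0},{"dx":0,"dy":0,"dz":0,"rx":0,"ry":0,"rz":0}], jaw=85)

```text
clock: 5.83
tcp_pos: [0.5263, -0.0013, 0.0582]
orientation: [-2.216, -2.226, 0.0]
contact_force: [-0.3, -0.1, -0.3]
grip_width: 0.0849
gripper_force: 0.0
```

>>> send_rows(deltas=[{"dx":0,"dy":0,"dz":20,"rx":0,"ry":0,"rz":0},{"dx":0,"dy":0,"dz":50,"rx":0,"ry":0,"rz":0},{"dx":0,"dy":0,"dz":85,"rx":0,"ry":0,"rz":0},{"dx":0,"dy":0,"dz":120,"rx":0,"ry":0,"rz":0},{"dx":0,"dy":0,"dz":120,"rx":0,"ry":0,"rz":0}])

```text
clock: 6.25
tcp_pos: [0.5301, -0.0017, 0.1842]
orientation: [2.213, 2.221, 0.013]
contact_force: [1.2, -0.3, -0.1]
grip_width: 0.085
gripper_force: 0.0
```

Run:
```python
from h import *
o=r.get_obs(); print(o["tcp_pos"],o["orientation"])
P=cloud(r.grab_frame("wrist")); rings(P,.08,.1)
```

```text
[ 0.53005719 -0.0016945   0.18419054] [2.21340667 2.22142062 0.01262926]
0.08 1170 [316. 203.] bbox [525.2  -3.4] [41. 41.] circ [525.1  -3.4] 20.9
0.08 552 [288. 324.] bbox [ 494.4 -137.7] [42. 23.] circ [ 494.5 -146.8] 21.0
```

>>> send_rows(deltas=[{"dx":10,"dy":-30,"dz":0,"rx":0,"ry":0,"rz":0},{"dx":22,"dy":-65,"dz":0,"rx":0,"ry":0,"rz":0},{"dx":35,"dy":-100,"dz":0,"rx":0,"ry":0,"rz":0},{"dx":47,"dy":-136,"dz":0,"rx":0,"ry":0,"rz":0},{"dx":60,"dy":-172,"dz":0,"rx":0,"ry":0,"rz":0}])

```text
clock: 6.72
tcp_pos: [0.5859, -0.1745, 0.177]
orientation: [-2.214, -2.226, 0.002]
contact_force: [0.5, 0.9, 0.4]
grip_width: 0.0853
gripper_force: 0.0
```

>>> send_rows(deltas=[{"dx":12,"dy":-36,"dz":0,"rx":0,"ry":0,"rz":0},{"dx":25,"dy":-72,"dz":0,"rx":0,"ry":0,"rz":0},{"dx":39,"dy":-115,"dz":0,"rx":0,"ry":0,"rz":0},{"dx":39,"dy":-115,"dz":0,"rx":0,"ry":0,"rz":0},{"dx":39,"dy":-115,"dz":0,"rx":0,"ry":0,"rz":0}])

```text
clock: 7.13
tcp_pos: [0.6239, -0.2923, 0.1766]
orientation: [-2.222, -2.22, 0.004]
contact_force: [-0.5, 0.2, 0.3]
grip_width: 0.085
gripper_force: 0.0
```

Run:
```python
from h import *
o=r.get_obs(); print(o["tcp_pos"],o["orientation"],o["joints"].round(2))
P=cloud(r.grab_frame("wrist")); rings(P,.0985,.112); rings(P,.066,.08);rings(P,.058,.066)
```

```text
[ 0.62394999 -0.29226515  0.1766188 ] [-2.22181723 -2.22029617  0.00442528] [-0.    0.61  0.52  1.6  -0.34  1.02  0.62]
0.0985 1433 [125.  19.] bbox [ 494.7 -157.9] [42. 23.] circ [ 494.7 -149. ] 21.2
0.0985 1274 [173. 261.] bbox [ 495.3 -338.9] [42. 42.] circ [ 494.7 -339.1] 21.7
0.066 263 [131.   9.] bbox [ 484.5 -145. ] [ 8. 16.] circ [ 484.9 -145.1] 8.3
0.066 521 [171.  28.] bbox [ 502.9 -153.1] [26. 32.] circ [ 500.8 -152.6] 19.1
0.066 1088 [324. 194.] bbox [ 624.6 -287.7] [41. 41.] circ [ 624.7 -287.9] 21.0
0.066 380 [198. 235.] bbox [ 499.4 -333.9] [34. 32.] circ [ 497.7 -336.2] 20.5
0.066 70 [178. 256.] bbox [ 488.  -345.9] [13. 14.] circ [ 488.1 -345.9] 9.6
0.058 270 [178.  31.] bbox [ 504.2 -152. ] [23. 35.] circ [ 501.7 -151.8] 19.4
0.058 61 [139.  10.] bbox [ 483.8 -142.5] [ 6. 10.] circ [ 483.7 -142.5] 5.8
0.058 1437 [209. 129.] bbox [ 527.7 -232.4] [66. 65.] circ [ 527.4 -232.6] 33.3
0.058 71 [323. 173.] bbox [ 624.1 -272.7] [35. 11.] circ [ 624.1 -277. ] 17.8
0.058 87 [324. 201.] bbox [ 624.7 -294.6] [26. 13.] circ [ 624.7 -289.2] 13.0
0.058 182 [203. 230.] bbox [ 499.4 -333. ] [33. 30.] circ [ 498.6 -335.1] 20.2
```

>>> send_rows(deltas=[{"dx":-1,"dy":0,"dz":-30,"rx":0,"ry":0,"rz":0},{"dx":-1,"dy":0,"dz":-65,"rx":0,"ry":0,"rz":0},{"dx":-1,"dy":0,"dz":-95,"rx":0,"ry":0,"rz":0},{"dx":-1,"dy":0,"dz":-118,"rx":0,"ry":0,"rz":0},{"dx":-1,"dy":0,"dz":-124,"rx":0,"ry":0,"rz":0}])

```text
clock: 7.6
tcp_pos: [0.6217, -0.2839, 0.0492]
orientation: [-2.207, -2.224, 0.003]
contact_force: [-0.7, 0.1, 0.5]
grip_width: 0.0852
gripper_force: 0.0
```

>>> send_rows(deltas=[{"dx":0,"dy":0,"dz":0,"rx":0,"ry":0,"rz":0},{"dx":0,"dy":0,"dz":0,"rx":0,"ry":0,"rz":0},{"dx":0,"dy":0,"dz":0,"rx":0,"ry":0,"rz":0},{"dx":0,"dy":0,"dz":0,"rx":0,"ry":0,"rz":0},{"dx":0,"dy":0,"dz":0,"rx":0,"ry":0,"rz":0}], jaw=30)

```text
clock: 8.02
tcp_pos: [0.6257, -0.2887, 0.0566]
orientation: [2.214, 2.224, 0.003]
contact_force: [-1.1, 1.2, 6.6]
grip_width: 0.0407
gripper_force: 40.7
```

>>> send_rows(deltas=[{"dx":0,"dy":0,"dz":0,"rx":0,"ry":0,"rz":0},{"dx":0,"dy":0,"dz":0,"rx":0,"ry":0,"rz":0},{"dx":0,"dy":0,"dz":0,"rx":0,"ry":0,"rz":0}])

```text
clock: 8.27
tcp_pos: [0.6257, -0.2887, 0.0566]
orientation: [2.214, 2.225, 0.003]
contact_force: [-0.6, 0.6, 6.1]
grip_width: 0.041
gripper_force: 40.8
```

>>> send_rows(deltas=[{"dx":0,"dy":0,"dz":10,"rx":0,"ry":0,"rz":0},{"dx":0,"dy":0,"dz":30,"rx":0,"ry":0,"rz":0},{"dx":0,"dy":0,"dz":60,"rx":0,"ry":0,"rz":0},{"dx":0,"dy":0,"dz":90,"rx":0,"ry":0,"rz":0},{"dx":0,"dy":0,"dz":120,"rx":0,"ry":0,"rz":0}])

```text
clock: 8.68
tcp_pos: [0.6238, -0.2883, 0.1762]
orientation: [-2.217, -2.226, 0.0]
contact_force: [0.7, -1.3, -1.4]
grip_width: 0.0407
gripper_force: 40.8
```

>>> send_rows(deltas=[{"dx":-3,"dy":20,"dz":0,"rx":0,"ry":0,"rz":0},{"dx":-9,"dy":56,"dz":0,"rx":0,"ry":0,"rz":0},{"dx":-15,"dy":93,"dz":0,"rx":0,"ry":0,"rz":0},{"dx":-21,"dy":130,"dz":0,"rx":0,"ry":0,"rz":0},{"dx":-27,"dy":168,"dz":0,"rx":0,"ry":0,"rz":0}])

```text
clock: 9.1
tcp_pos: [0.5966, -0.1191, 0.1751]
orientation: [2.217, 2.225, 0.001]
contact_force: [0.4, 0.6, -2.5]
grip_width: 0.0411
gripper_force: 40.9
```

>>> send_rows(deltas=[{"dx":-6,"dy":38,"dz":0,"rx":0,"ry":0,"rz":0},{"dx":-12,"dy":76,"dz":0,"rx":0,"ry":0,"rz":0},{"dx":-18,"dy":114,"dz":0,"rx":0,"ry":0,"rz":0},{"dx":-25,"dy":152,"dz":0,"rx":0,"ry":0,"rz":0},{"dx":-31,"dy":190,"dz":0,"rx":0,"ry":0,"rz":0}])

```text
clock: 9.52
tcp_pos: [0.5655, 0.0712, 0.1752]
orientation: [2.217, 2.226, 0.001]
contact_force: [0.7, 0.1, -1.4]
grip_width: 0.0408
gripper_force: 40.9
```

>>> send_rows(deltas=[{"dx":-6,"dy":38,"dz":0,"rx":0,"ry":0,"rz":0},{"dx":-12,"dy":76,"dz":0,"rx":0,"ry":0,"rz":0},{"dx":-18,"dy":114,"dz":0,"rx":0,"ry":0,"rz":0},{"dx":-25,"dy":152,"dz":0,"rx":0,"ry":0,"rz":0},{"dx":-31,"dy":190,"dz":0,"rx":0,"ry":0,"rz":0}])

```text
clock: 9.93
tcp_pos: [0.5345, 0.2613, 0.1752]
orientation: [-2.217, -2.226, -0.001]
contact_force: [1.0, -0.6, -2.1]
grip_width: 0.0409
gripper_force: 40.9
```

>>> send_rows(deltas=[{"dx":-5,"dy":30,"dz":0,"rx":0,"ry":0,"rz":0},{"dx":-9,"dy":57,"dz":0,"rx":0,"ry":0,"rz":0},{"dx":-9,"dy":57,"dz":0,"rx":0,"ry":0,"rz":0},{"dx":-9,"dy":57,"dz":0,"rx":0,"ry":0,"rz":0},{"dx":-9,"dy":57,"dz":0,"rx":0,"ry":0,"rz":0}])

```text
clock: 10.35
tcp_pos: [0.5265, 0.3157, 0.1748]
orientation: [2.217, 2.225, -0.0]
contact_force: [0.0, -0.9, -2.1]
grip_width: 0.0408
gripper_force: 40.8
```

Run:
```python
from h import *
o=r.get_obs(); print(o["tcp_pos"],o["orientation"],o["contact_force"],abs(o["qvel"]).max())
f=r.grab_frame("side"); b=f["frame"]; cv2.imwrite("pics/s2.png",b[150:390,180:500]); P=cloud(f)
cv2.imwrite("pics/s2.png",cv2.resize(b[150:390,180:500],None,fx=2,fy=2))
# scars: brown marks on the shelf B top
m=(abs(P[...,2]-.015)<.004)&(P[...,1]>.08)&(P[...,1]<.38)&(abs(P[...,0]-.52)<.16)
hsv=cv2.cvtColor(b,cv2.COLOR_BGR2HSV); print(np.percentile(hsv[m],[5,50,95],axis=0))
```

```text
[0.52649307 0.31566118 0.17475563] [ 2.21662085e+00  2.22525501e+00 -2.74949494e-04] [ 0.01182662 -0.94437148 -2.0909236 ] 0.020161417331611878
[[ 16.  39. 105.]
 [ 18.  41. 168.]
 [ 19.  75. 170.]]
```

View pics/s2.png

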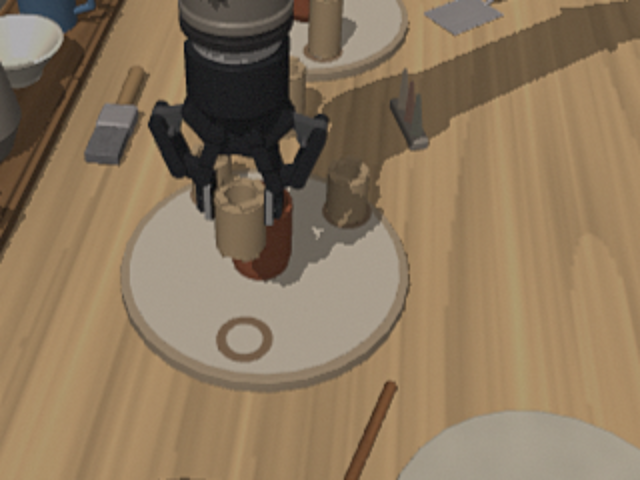

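The short prop is held upright over shelf B. The bare ring scar shows at full-frame px (302,320), so I'll measure it.

Run:
```python
from h import *
f=r.grab_frame("side"); P=cloud(f); s=cv2.cvtColor(f["frame"],cv2.COLOR_BGR2HSV)[...,1]
m=np.zeros(s.shape,bool); m[303:338,282:322]=1; m&=s>58
q=P[m][:,:2]; q=q[~np.isnan(q[:,0])].astype(np.float32); print(len(q),cv2.minEnclosingCircle(q),(q.min(0)+q.max(0))/2)
o=r.get_obs(); print(o["tcp_pos"])
```

```text
369 ((0.5236320495605469, 0.33198675513267517), 0.04135311022400856) [0.5214273 0.3259257]
[0.52689873 0.31475003 0.17469968]
```

Run:
```python
from h import *
f=r.grab_frame("side"); P=cloud(f); s=cv2.cvtColor(f["frame"],cv2.COLOR_BGR2HSV)[...,1]
d=np.hypot(P[...,0]-.525,P[...,1]-.317)
m=((d<.034)&(s>60)&(P[...,2]<.03)).astype(np.uint8)
n,l,st,_=cv2.connectedComponentsWithStats(m); i=1+st[1:,4].argmax()
q=P[l==i][:,:2].astype(np.float32); print(len(q),cv2.minEnclosingCircle(q),(q.min(0)+q.max(0))/2,q.max(0)-q.min(0))
```

```text
278 ((0.5259323716163635, 0.318354994058609), 0.026345789432525635) [0.526417   0.31881732] [0.04952902 0.04927823]
```

The scar centre is (526,318.5) and its radius is 26 mm, which matches the given 51 mm. I'll shift +2.5 mm in y and set the prop down.

>>> send_rows(deltas=[{"dx":0,"dy":2.5,"dz":-25,"rx":0,"ry":0,"rz":0},{"dx":0,"dy":2.5,"dz":-55,"rx":0,"ry":0,"rz":0},{"dx":0,"dy":2.5,"dz":-85,"rx":0,"ry":0,"rz":0},{"dx":0,"dy":2.5,"dz":-103,"rx":0,"ry":0,"rz":0},{"dx":0,"dy":2.5,"dz":-108,"rx":0,"ry":0,"rz":0}])

```text
clock: 10.92
tcp_pos: [0.5247, 0.3168, 0.0632]
orientation: [-2.218, -2.224, 0.009]
contact_force: [-0.2, -0.7, -1.3]
grip_width: 0.0405
gripper_force: 40.8
```

>>> send_rows(deltas=[{"dx":0,"dy":0,"dz":-4,"rx":0,"ry":0,"rz":0},{"dx":0,"dy":0,"dz":-7,"rx":0,"ry":0,"rz":0},{"dx":0,"dy":0,"dz":-9,"rx":0,"ry":0,"rz":0},{"dx":0,"dy":0,"dz":-10,"rx":0,"ry":0,"rz":0},{"dx":0,"dy":0,"dz":-10,"rx":0,"ry":0,"rz":0}])

```text
clock: 11.33
tcp_pos: [0.5268, 0.3195, 0.0572]
orientation: [2.216, 2.226, 0.002]
contact_force: [0.3, 0.2, -1.7]
grip_width: 0.0411
gripper_force: 40.8
```

>>> send_rows(deltas=[{"dx":0,"dy":-1,"dz":-1,"rx":0,"ry":0,"rz":0},{"dx":0,"dy":-1,"dz":-1.5,"rx":0,"ry":0,"rz":0},{"dx":0,"dy":-1,"dz":-1.5,"rx":0,"ry":0,"rz":0},{"dx":0,"dy":-1,"dz":-1.5,"rx":0,"ry":0,"rz":0}])

```text
clock: 11.67
tcp_pos: [0.5268, 0.3192, 0.0565]
orientation: [-2.215, -2.226, -0.004]
contact_force: [-2.6, -0.3, 7.4]
grip_width: 0.0406
gripper_force: 41.9
```

>>> send_rows(deltas=[{"dx":0,"dy":0,"dz":0,"rx":0,"ry":0,"rz":0},{"dx":0,"dy":0,"dz":0,"rx":0,"ry":0,"rz":0},{"dx":0,"dy":0,"dz":0,"rx":0,"ry":0,"rz":0},{"dx":0,"dy":0,"dz":0,"rx":0,"ry":0,"rz":0},{"dx":0,"dy":0,"dz":0,"rx":0,"ry":0,"rz":0}], jaw=85)

```text
clock: 12.08
tcp_pos: [0.5263, 0.3181, 0.0548]
orientation: [2.216, 2.226, -0.0]
contact_force: [-0.3, 0.4, 0.1]
grip_width: 0.0851
gripper_force: 0.0
```

>>> send_rows(deltas=[{"dx":0,"dy":0,"dz":20,"rx":0,"ry":0,"rz":0},{"dx":0,"dy":0,"dz":50,"rx":0,"ry":0,"rz":0},{"dx":0,"dy":0,"dz":85,"rx":0,"ry":0,"rz":0},{"dx":0,"dy":0,"dz":120,"rx":0,"ry":0,"rz":0},{"dx":0,"dy":0,"dz":125,"rx":0,"ry":0,"rz":0}])

```text
clock: 12.5
tcp_pos: [0.5295, 0.3194, 0.1859]
orientation: [2.216, 2.225, 0.014]
contact_force: [1.3, 0.6, 0.7]
grip_width: 0.085
gripper_force: 0.0
```

>>> send_rows(deltas=[{"dx":0,"dy":-35,"dz":0,"rx":0,"ry":0,"rz":0},{"dx":0,"dy":-73,"dz":0,"rx":0,"ry":0,"rz":0},{"dx":0,"dy":-111,"dz":0,"rx":0,"ry":0,"rz":0},{"dx":0,"dy":-149,"dz":0,"rx":0,"ry":0,"rz":0},{"dx":0,"dy":-187,"dz":0,"rx":0,"ry":0,"rz":0}])

```text
clock: 12.92
tcp_pos: [0.526, 0.1295, 0.1798]
orientation: [2.216, 2.227, 0.0]
contact_force: [0.5, -1.0, -0.2]
grip_width: 0.0847
gripper_force: 0.0
```

>>> send_rows(deltas=[{"dx":0,"dy":-38,"dz":0,"rx":0,"ry":0,"rz":0},{"dx":0,"dy":-76,"dz":0,"rx":0,"ry":0,"rz":0},{"dx":-1,"dy":-110,"dz":0,"rx":0,"ry":0,"rz":0},{"dx":-1,"dy":-134,"dz":0,"rx":0,"ry":0,"rz":0},{"dx":-1,"dy":-134,"dz":0,"rx":0,"ry":0,"rz":0}])

```text
clock: 13.33
tcp_pos: [0.5247, -0.0094, 0.1801]
orientation: [2.225, 2.215, -0.002]
contact_force: [-0.6, -0.4, -0.2]
grip_width: 0.0849
gripper_force: 0.0
```

Run:
```python
from h import *
o=r.get_obs(); print(o["tcp_pos"],o["orientation"],abs(o["qvel"]).max())
rings(cloud(r.grab_frame("side")),.067,.08)
P=cloud(r.grab_frame("wrist")); rings(P,.08,.095)
```

```text
[ 0.52471406 -0.00943866  0.18013244] [ 2.22476093e+00  2.21532499e+00 -1.80356874e-03] 0.07296746054400227
0.067 72 [343. 159.] bbox [ 494.4 -136.3] [38. 26.] circ [ 494.3 -141.6] 20.6
0.067 88 [323. 192.] bbox [526.6  10.7] [41. 21.] circ [526.6   2. ] 20.7
0.067 188 [285. 228.] bbox [587.3 138.2] [41. 42.] circ [586.8 137.5] 22.0
0.067 198 [354. 236.] bbox [446.9 144.8] [41. 43.] circ [446.6 144.5] 22.5
0.067 121 [310. 251.] bbox [525.8 205.5] [45. 21.] circ [525.8 212.7] 22.8
0.067 156 [310. 268.] bbox [522.9 240.4] [56. 30.] circ [523.1 231.6] 28.2
0.067 286 [300. 300.] bbox [527.1 321. ] [40. 42.] circ [527.5 321.5] 21.4
0.08 1223 [322. 200.] bbox [525.   -3.3] [41. 41.] circ [524.9  -3.6] 21.0
0.08 429 [295. 322.] bbox [ 494.5 -138. ] [42. 23.] circ [ 494.5 -146.6] 21.0
```

>>> send_rows(deltas=[{"dx":0,"dy":0,"dz":0,"rx":0,"ry":0,"rz":0},{"dx":0,"dy":0,"dz":-35,"rx":0,"ry":0,"rz":0},{"dx":0,"dy":0,"dz":-70,"rx":0,"ry":0,"rz":0},{"dx":0,"dy":0,"dz":-105,"rx":0,"ry":0,"rz":0},{"dx":0,"dy":0,"dz":-120,"rx":0,"ry":0,"rz":0}])

```text
clock: 13.85
tcp_pos: [0.5231, -0.0006, 0.0559]
orientation: [-2.21, -2.228, 0.006]
contact_force: [-0.4, -0.6, -0.5]
grip_width: 0.0849
gripper_force: 0.0
```

>>> send_rows(deltas=[{"dx":0,"dy":0,"dz":0,"rx":0,"ry":0,"rz":0},{"dx":0,"dy":0,"dz":0,"rx":0,"ry":0,"rz":0},{"dx":0,"dy":0,"dz":0,"rx":0,"ry":0,"rz":0},{"dx":0,"dy":0,"dz":0,"rx":0,"ry":0,"rz":0},{"dx":0,"dy":0,"dz":0,"rx":0,"ry":0,"rz":0}], jaw=30)

```text
clock: 14.27
tcp_pos: [0.5266, -0.0022, 0.0613]
orientation: [2.215, 2.226, 0.004]
contact_force: [0.2, 1.3, 4.9]
grip_width: 0.0412
gripper_force: 40.4
```

>>> send_rows(deltas=[{"dx":0,"dy":0,"dz":0,"rx":0,"ry":0,"rz":0},{"dx":0,"dy":0,"dz":0,"rx":0,"ry":0,"rz":0},{"dx":0,"dy":0,"dz":0,"rx":0,"ry":0,"rz":0}])

```text
clock: 14.52
tcp_pos: [0.5266, -0.0023, 0.0613]
orientation: [2.215, 2.226, 0.005]
contact_force: [0.0, 1.9, 6.3]
grip_width: 0.0412
gripper_force: 40.7
```

>>> send_rows(deltas=[{"dx":0,"dy":0,"dz":10,"rx":0,"ry":0,"rz":0},{"dx":0,"dy":0,"dz":35,"rx":0,"ry":0,"rz":0},{"dx":0,"dy":0,"dz":70,"rx":0,"ry":0,"rz":0},{"dx":0,"dy":0,"dz":105,"rx":0,"ry":0,"rz":0},{"dx":0,"dy":0,"dz":140,"rx":0,"ry":0,"rz":0}])

```text
clock: 14.93
tcp_pos: [0.5245, -0.0033, 0.2017]
orientation: [-2.217, -2.225, 0.001]
contact_force: [-0.1, -0.3, -2.3]
grip_width: 0.0411
gripper_force: 41.0
```

>>> send_rows(deltas=[{"dx":7,"dy":-20,"dz":0,"rx":0,"ry":0,"rz":0},{"dx":19,"dy":-55,"dz":0,"rx":0,"ry":0,"rz":0},{"dx":31,"dy":-90,"dz":0,"rx":0,"ry":0,"rz":0},{"dx":43,"dy":-125,"dz":0,"rx":0,"ry":0,"rz":0},{"dx":55,"dy":-160,"dz":0,"rx":0,"ry":0,"rz":0}])

```text
clock: 15.35
tcp_pos: [0.5803, -0.1642, 0.2007]
orientation: [2.216, 2.227, 0.001]
contact_force: [1.2, 0.3, -2.1]
grip_width: 0.0414
gripper_force: 41.3
```

>>> send_rows(deltas=[{"dx":12,"dy":-35,"dz":0,"rx":0,"ry":0,"rz":0},{"dx":24,"dy":-70,"dz":0,"rx":0,"ry":0,"rz":0},{"dx":36,"dy":-105,"dz":0,"rx":0,"ry":0,"rz":0},{"dx":45,"dy":-125,"dz":0,"rx":0,"ry":0,"rz":0},{"dx":45,"dy":-125,"dz":0,"rx":0,"ry":0,"rz":0}])

```text
clock: 15.77
tcp_pos: [0.6246, -0.2945, 0.2008]
orientation: [2.221, 2.216, -0.005]
contact_force: [0.3, -0.1, -2.2]
grip_width: 0.0413
gripper_force: 41.4
```

Run:
```python
from h import *
o=r.get_obs(); print(o["tcp_pos"],o["orientation"],o["contact_force"],abs(o["qvel"]).max())
f=r.grab_frame("scene"); P=cloud(f); s=cv2.cvtColor(f["frame"],cv2.COLOR_BGR2HSV)[...,1]
d=np.hypot(P[...,0]-.625,P[...,1]+.288)
m=((d<.034)&(s>60)&(P[...,2]<.03)).astype(np.uint8)
n,l,st,_=cv2.connectedComponentsWithStats(m); i=1+st[1:,4].argmax()
q=P[l==i][:,:2].astype(np.float32); print(len(q),cv2.minEnclosingCircle(q),(q.min(0)+q.max(0))/2,q.max(0)-q.min(0))
cv2.imwrite("pics/c3.png",cv2.resize(f["frame"][130:330,130:350],None,fx=2,fy=2))
```

```text
[ 0.62456757 -0.29446867  0.20075099] [ 2.22102977  2.21646135 -0.0049973 ] [ 0.29352824 -0.13607804 -2.15625243] 0.06726612273387736
147 ((0.628016471862793, -0.287138432264328), 0.029199814423918724) [ 0.62800705 -0.29146248] [0.0580743  0.04772574]
```

View pics/c3.png

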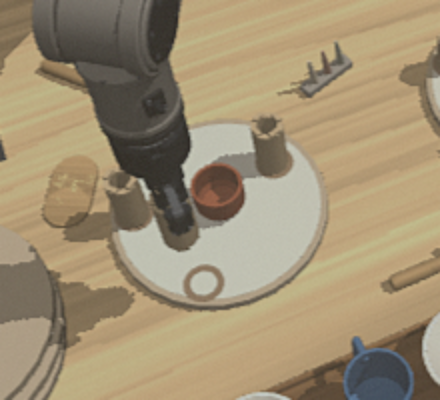

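The tall prop hangs above shelf A. The scar is at crop px (203,282), at about (626,-288) by the earlier prop fix, so I'll lower there.

>>> send_rows(deltas=[{"dx":1,"dy":0,"dz":-10,"rx":0,"ry":0,"rz":0},{"dx":1,"dy":0,"dz":-40,"rx":0,"ry":0,"rz":0},{"dx":1,"dy":0,"dz":-75,"rx":0,"ry":0,"rz":0},{"dx":1,"dy":0,"dz":-105,"rx":0,"ry":0,"rz":0},{"dx":1,"dy":0,"dz":-114,"rx":0,"ry":0,"rz":0}])

```text
clock: 16.23
tcp_pos: [0.6234, -0.2833, 0.0803]
orientation: [-2.207, -2.223, 0.003]
contact_force: [-0.6, 1.2, -3.2]
grip_width: 0.0409
gripper_force: 41.3
```

>>> send_rows(deltas=[{"dx":0,"dy":0,"dz":-4,"rx":0,"ry":0,"rz":0},{"dx":0,"dy":0,"dz":-7,"rx":0,"ry":0,"rz":0},{"dx":0,"dy":0,"dz":-9,"rx":0,"ry":0,"rz":0},{"dx":0,"dy":0,"dz":-10,"rx":0,"ry":0,"rz":0},{"dx":0,"dy":0,"dz":-10,"rx":0,"ry":0,"rz":0}])

```text
clock: 16.65
tcp_pos: [0.6271, -0.2881, 0.0772]
orientation: [2.215, 2.225, 0.002]
contact_force: [0.3, -0.1, -1.2]
grip_width: 0.0414
gripper_force: 41.3
```

>>> send_rows(deltas=[{"dx":0,"dy":0,"dz":-1,"rx":0,"ry":0,"rz":0},{"dx":0,"dy":0,"dz":-2,"rx":0,"ry":0,"rz":0},{"dx":0,"dy":0,"dz":-2,"rx":0,"ry":0,"rz":0},{"dx":0,"dy":0,"dz":-2,"rx":0,"ry":0,"rz":0}])

```text
clock: 16.98
tcp_pos: [0.6271, -0.2884, 0.0764]
orientation: [2.215, 2.225, 0.003]
contact_force: [-3.5, 2.8, 9.4]
grip_width: 0.0411
gripper_force: 42.4
```

>>> send_rows(deltas=[{"dx":0,"dy":0,"dz":0,"rx":0,"ry":0,"rz":0},{"dx":0,"dy":0,"dz":0,"rx":0,"ry":0,"rz":0},{"dx":0,"dy":0,"dz":0,"rx":0,"ry":0,"rz":0},{"dx":0,"dy":0,"dz":0,"rx":0,"ry":0,"rz":0},{"dx":0,"dy":0,"dz":0,"rx":0,"ry":0,"rz":0}], jaw=85)

```text
clock: 17.4
tcp_pos: [0.6263, -0.2878, 0.0738]
orientation: [2.216, 2.227, -0.0]
contact_force: [0.1, 0.4, -0.6]
grip_width: 0.0853
gripper_force: 0.0
```

>>> send_rows(deltas=[{"dx":0,"dy":0,"dz":20,"rx":0,"ry":0,"rz":0},{"dx":0,"dy":0,"dz":50,"rx":0,"ry":0,"rz":0},{"dx":0,"dy":0,"dz":85,"rx":0,"ry":0,"rz":0},{"dx":0,"dy":0,"dz":110,"rx":0,"ry":0,"rz":0},{"dx":0,"dy":0,"dz":110,"rx":0,"ry":0,"rz":0}])

```text
clock: 17.82
tcp_pos: [0.629, -0.2899, 0.1901]
orientation: [2.211, 2.22, 0.006]
contact_force: [1.2, -0.3, 0.3]
grip_width: 0.0847
gripper_force: 0.0
```

>>> send_rows(deltas=[{"dx":-5,"dy":25,"dz":0,"rx":0,"ry":0,"rz":0},{"dx":-12,"dy":62,"dz":0,"rx":0,"ry":0,"rz":0},{"dx":-20,"dy":100,"dz":0,"rx":0,"ry":0,"rz":0},{"dx":-28,"dy":138,"dz":0,"rx":0,"ry":0,"rz":0},{"dx":-36,"dy":176,"dz":0,"rx":0,"ry":0,"rz":0}])

```text
clock: 18.23
tcp_pos: [0.5895, -0.1102, 0.1833]
orientation: [-2.217, -2.226, 0.0]
contact_force: [0.2, 0.1, 0.2]
grip_width: 0.0848
gripper_force: 0.0
```

Run:
```python
from h import *
o=r.get_obs(); print(o["tcp_pos"],o["orientation"],abs(o["qvel"]).max())
P=cloud(r.grab_frame("wrist")); rings(P,.0985,.112)
P=cloud(r.grab_frame("scene")); rings(P,.0985,.112)
```

```text
[ 0.58950571 -0.11022049  0.18333194] [-2.21661420e+00 -2.22574897e+00  3.09525207e-04] 0.8567292421758905
0.0985 844 [209. 243.] bbox [ 494.4 -146.2] [42. 38.] circ [ 494.5 -147.1] 21.2
0.0985 123 [263. 192.] bbox [ 495.3 -149. ] [42. 41.] circ [ 495.3 -150.1] 22.2
0.0985 145 [189. 220.] bbox [ 495.7 -341.2] [43. 40.] circ [ 496.1 -340.1] 22.1
0.0985 149 [226. 256.] bbox [ 627.2 -291.5] [41. 40.] circ [ 627.  -290.3] 22.1
```

>>> send_rows(deltas=[{"dx":-7,"dy":38,"dz":0,"rx":0,"ry":0,"rz":0},{"dx":-15,"dy":76,"dz":0,"rx":0,"ry":0,"rz":0},{"dx":-23,"dy":114,"dz":0,"rx":0,"ry":0,"rz":0},{"dx":-31,"dy":152,"dz":0,"rx":0,"ry":0,"rz":0},{"dx":-38,"dy":190,"dz":0,"rx":0,"ry":0,"rz":0}])

```text
clock: 18.75
tcp_pos: [0.5516, 0.0793, 0.1836]
orientation: [2.217, 2.226, -0.0]
contact_force: [0.3, -0.1, -0.1]
grip_width: 0.0848
gripper_force: 0.0
```

>>> send_rows(deltas=[{"dx":-7,"dy":38,"dz":0,"rx":0,"ry":0,"rz":0},{"dx":-15,"dy":76,"dz":0,"rx":0,"ry":0,"rz":0},{"dx":-23,"dy":114,"dz":0,"rx":0,"ry":0,"rz":0},{"dx":-29,"dy":144,"dz":0,"rx":0,"ry":0,"rz":0},{"dx":-29,"dy":144,"dz":0,"rx":0,"ry":0,"rz":0}])

```text
clock: 19.17
tcp_pos: [0.5213, 0.2304, 0.1831]
orientation: [-2.203, -2.236, -0.002]
contact_force: [0.0, -0.2, 0.2]
grip_width: 0.0851
gripper_force: 0.0
```

>>> send_rows(deltas=[{"dx":0,"dy":0,"dz":0,"rx":0,"ry":0,"rz":0},{"dx":0,"dy":0,"dz":0,"rx":0,"ry":0,"rz":0},{"dx":0,"dy":0,"dz":0,"rx":0,"ry":0,"rz":0}])

```text
clock: 19.42
tcp_pos: [0.5239, 0.2201, 0.1837]
orientation: [2.219, 2.223, -0.001]
contact_force: [0.2, 0.5, 0.4]
grip_width: 0.0849
gripper_force: 0.0
```

Run:
```python
from h import *
o=r.get_obs(); print(o["tcp_pos"],o["orientation"],abs(o["qvel"]).max())
P=cloud(r.grab_frame("wrist")); rings(P,.085,.1); rings(P,.066,.08)
```

```text
[0.52385688 0.2201229  0.18374656] [ 2.21898478e+00  2.22287825e+00 -7.68731529e-04] 0.0049891029489318745
0.085 1497 [321. 202.] bbox [522.9 222.6] [59. 59.] circ [523.1 222.4] 30.0
0.066 1363 [325.  80.] bbox [526.1 320. ] [41. 40.] circ [526.  319.8] 20.9
0.066 151 [322. 167.] bbox [523.4 244.7] [50. 15.] circ [523.4 238.1] 25.2
0.066 356 [321. 213.] bbox [523.  211.9] [50. 31.] circ [522.9 221.4] 25.1
0.066 555 [254. 267.] bbox [453.9 143. ] [25. 42.] circ [446.2 143. ] 21.2
0.066 872 [382. 274.] bbox [584.5 135.9] [38. 42.] circ [586.9 135.7] 21.5
```

>>> send_rows(deltas=[{"dx":-1,"dy":2.5,"dz":-30,"rx":0,"ry":0,"rz":0},{"dx":-1,"dy":2.5,"dz":-65,"rx":0,"ry":0,"rz":0},{"dx":-1,"dy":2.5,"dz":-95,"rx":0,"ry":0,"rz":0},{"dx":-1,"dy":2.5,"dz":-115,"rx":0,"ry":0,"rz":0},{"dx":-1,"dy":2.5,"dz":-120,"rx":0,"ry":0,"rz":0}])

```text
clock: 19.88
tcp_pos: [0.5206, 0.2223, 0.0606]
orientation: [-2.218, -2.223, 0.009]
contact_force: [-0.4, -0.4, -0.1]
grip_width: 0.0851
gripper_force: 0.0
```

>>> send_rows(deltas=[{"dx":0,"dy":0,"dz":0,"rx":0,"ry":0,"rz":0},{"dx":0,"dy":0,"dz":0,"rx":0,"ry":0,"rz":0},{"dx":0,"dy":0,"dz":0,"rx":0,"ry":0,"rz":0},{"dx":0,"dy":0,"dz":0,"rx":0,"ry":0,"rz":0},{"dx":0,"dy":0,"dz":0,"rx":0,"ry":0,"rz":0}], jaw=50)

```text
clock: 20.3
tcp_pos: [0.5234, 0.225, 0.0653]
orientation: [2.216, 2.226, 0.004]
contact_force: [0.1, -0.9, 3.6]
grip_width: 0.06
gripper_force: 43.8
```

>>> send_rows(deltas=[{"dx":0,"dy":0,"dz":0,"rx":0,"ry":0,"rz":0},{"dx":0,"dy":0,"dz":0,"rx":0,"ry":0,"rz":0},{"dx":0,"dy":0,"dz":0,"rx":0,"ry":0,"rz":0}])

```text
clock: 20.55
tcp_pos: [0.5234, 0.225, 0.0652]
orientation: [2.216, 2.226, 0.004]
contact_force: [-0.2, -0.9, 7.6]
grip_width: 0.0597
gripper_force: 44.0
```

>>> send_rows(deltas=[{"dx":0,"dy":0,"dz":10,"rx":0,"ry":0,"rz":0},{"dx":0,"dy":0,"dz":30,"rx":0,"ry":0,"rz":0},{"dx":0,"dy":0,"dz":60,"rx":0,"ry":0,"rz":0},{"dx":0,"dy":0,"dz":90,"rx":0,"ry":0,"rz":0},{"dx":0,"dy":0,"dz":110,"rx":0,"ry":0,"rz":0}])

```text
clock: 20.97
tcp_pos: [0.5229, 0.2248, 0.1769]
orientation: [2.216, 2.226, 0.004]
contact_force: [1.4, 0.4, -1.0]
grip_width: 0.0602
gripper_force: 43.8
```

>>> send_rows(deltas=[{"dx":0,"dy":-20,"dz":0,"rx":0,"ry":0,"rz":0},{"dx":0,"dy":-50,"dz":0,"rx":0,"ry":0,"rz":0},{"dx":0,"dy":-85,"dz":0,"rx":0,"ry":0,"rz":0},{"dx":0,"dy":-120,"dz":0,"rx":0,"ry":0,"rz":0},{"dx":0,"dy":-155,"dz":0,"rx":0,"ry":0,"rz":0}])

```text
clock: 21.38
tcp_pos: [0.5218, 0.0685, 0.1745]
orientation: [-2.215, -2.227, -0.001]
contact_force: [-0.2, 1.3, -1.7]
grip_width: 0.0601
gripper_force: 43.8
```

>>> send_rows(deltas=[{"dx":0,"dy":-35,"dz":0,"rx":0,"ry":0,"rz":0},{"dx":0,"dy":-60,"dz":0,"rx":0,"ry":0,"rz":0},{"dx":0,"dy":-68,"dz":0,"rx":0,"ry":0,"rz":0},{"dx":0,"dy":-68,"dz":0,"rx":0,"ry":0,"rz":0},{"dx":0,"dy":-68,"dz":0,"rx":0,"ry":0,"rz":0}])

```text
clock: 21.8
tcp_pos: [0.5223, 0.0024, 0.1741]
orientation: [-2.216, -2.226, -0.001]
contact_force: [0.2, 1.3, -1.5]
grip_width: 0.0603
gripper_force: 43.8
```

>>> send_rows(deltas=[{"dx":0,"dy":0,"dz":-25,"rx":0,"ry":0,"rz":0},{"dx":0,"dy":0,"dz":-60,"rx":0,"ry":0,"rz":0},{"dx":0,"dy":0,"dz":-90,"rx":0,"ry":0,"rz":0},{"dx":0,"dy":0,"dz":-107,"rx":0,"ry":0,"rz":0},{"dx":0,"dy":0,"dz":-112,"rx":0,"ry":0,"rz":0}])

```text
clock: 22.22
tcp_pos: [0.5203, 0.0043, 0.0589]
orientation: [-2.21, -2.228, 0.006]
contact_force: [0.0, 0.0, -0.9]
grip_width: 0.0602
gripper_force: 43.8
```

>>> send_rows(deltas=[{"dx":0,"dy":0,"dz":-4,"rx":0,"ry":0,"rz":0},{"dx":0,"dy":0,"dz":-8,"rx":0,"ry":0,"rz":0},{"dx":0,"dy":0,"dz":-11,"rx":0,"ry":0,"rz":0},{"dx":0,"dy":0,"dz":-12,"rx":0,"ry":0,"rz":0},{"dx":0,"dy":0,"dz":-12,"rx":0,"ry":0,"rz":0}])

```text
clock: 22.63
tcp_pos: [0.5228, 0.002, 0.0504]
orientation: [2.216, 2.226, 0.002]
contact_force: [1.0, -0.3, -1.7]
grip_width: 0.0603
gripper_force: 43.8
```

>>> send_rows(deltas=[{"dx":0,"dy":0,"dz":-1,"rx":0,"ry":0,"rz":0},{"dx":0,"dy":0,"dz":-1,"rx":0,"ry":0,"rz":0},{"dx":0,"dy":0,"dz":-1,"rx":0,"ry":0,"rz":0}])

```text
clock: 22.88
tcp_pos: [0.5229, 0.0019, 0.0502]
orientation: [2.217, 2.226, 0.003]
contact_force: [-2.3, 0.5, 8.5]
grip_width: 0.0599
gripper_force: 44.5
```

>>> send_rows(deltas=[{"dx":0,"dy":0,"dz":0,"rx":0,"ry":0,"rz":0},{"dx":0,"dy":0,"dz":0,"rx":0,"ry":0,"rz":0},{"dx":0,"dy":0,"dz":0,"rx":0,"ry":0,"rz":0},{"dx":0,"dy":0,"dz":0,"rx":0,"ry":0,"rz":0},{"dx":0,"dy":0,"dz":0,"rx":0,"ry":0,"rz":0}], jaw=85)

```text
clock: 23.3
tcp_pos: [0.5223, 0.0017, 0.0488]
orientation: [2.216, 2.226, 0.0]
contact_force: [-0.5, 0.9, -0.5]
grip_width: 0.0847
gripper_force: 0.0
```

>>> send_rows(deltas=[{"dx":0,"dy":0,"dz":20,"rx":0,"ry":0,"rz":0},{"dx":0,"dy":0,"dz":50,"rx":0,"ry":0,"rz":0},{"dx":0,"dy":0,"dz":85,"rx":0,"ry":0,"rz":0},{"dx":0,"dy":0,"dz":120,"rx":0,"ry":0,"rz":0},{"dx":0,"dy":0,"dz":130,"rx":0,"ry":0,"rz":0}])

```text
clock: 23.72
tcp_pos: [0.5248, 0.0013, 0.1833]
orientation: [2.215, 2.223, 0.009]
contact_force: [1.4, 0.1, 0.4]
grip_width: 0.0848
gripper_force: 0.0
```

>>> send_rows(deltas=[{"dx":0,"dy":-30,"dz":0,"rx":0,"ry":0,"rz":0},{"dx":0,"dy":-68,"dz":0,"rx":0,"ry":0,"rz":0},{"dx":0,"dy":-106,"dz":0,"rx":0,"ry":0,"rz":0},{"dx":0,"dy":-144,"dz":0,"rx":0,"ry":0,"rz":0},{"dx":0,"dy":-182,"dz":0,"rx":0,"ry":0,"rz":0}])

```text
clock: 24.13
tcp_pos: [0.5219, -0.1817, 0.1785]
orientation: [-2.215, -2.227, -0.0]
contact_force: [0.7, -0.2, 0.8]
grip_width: 0.085
gripper_force: 0.0
```

>>> send_rows(deltas=[{"dx":3,"dy":-35,"dz":0,"rx":0,"ry":0,"rz":0},{"dx":5,"dy":-52,"dz":0,"rx":0,"ry":0,"rz":0},{"dx":5,"dy":-52,"dz":0,"rx":0,"ry":0,"rz":0},{"dx":5,"dy":-52,"dz":0,"rx":0,"ry":0,"rz":0},{"dx":5,"dy":-52,"dz":0,"rx":0,"ry":0,"rz":0}])

```text
clock: 24.55
tcp_pos: [0.5272, -0.231, 0.1782]
orientation: [-2.214, -2.227, -0.0]
contact_force: [0.7, -0.0, -0.4]
grip_width: 0.0851
gripper_force: 0.0
```

Run:
```python
from h import *
o=r.get_obs(); print(o["tcp_pos"],o["orientation"],abs(o["qvel"]).max())
P=cloud(r.grab_frame("wrist")); rings(P,.0985,.112); rings(P,.057,.067)
print("side");P=cloud(r.grab_frame("side")); rings(P,.072,.085)
```

```text
[ 0.52722095 -0.23098547  0.17820897] [-2.21425421e+00 -2.22657885e+00 -2.21474095e-04] 0.019007306915259883
0.0985 1745 [278. 101.] bbox [ 494.5 -148.1] [42. 41.] circ [ 494.5 -147.9] 20.9
0.0985 507 [446. 265.] bbox [ 630.2 -284.6] [32. 32.] circ [ 629.  -286.3] 20.4
0.0985 1016 [287. 318.] bbox [ 494.9 -338.4] [41. 43.] circ [ 494.3 -338.6] 21.7
0.057 83 [274. 102.] bbox [ 488.5 -148.1] [14. 26.] circ [ 493.9 -148.1] 13.0
0.057 1272 [323. 197.] bbox [ 527.1 -231.6] [65. 65.] circ [ 527.2 -231.9] 33.0
0.057 207 [411. 240.] bbox [ 621.3 -283.8] [33. 30.] circ [ 622.5 -285.9] 20.1
0.057 206 [294. 279.] bbox [ 496.  -328.8] [39. 21.] circ [ 496.  -334.6] 20.4
side
0.072 66 [348. 120.] bbox [ 496.6 -328.5] [42. 28.] circ [ 497.1 -334.9] 21.9
0.072 68 [343. 157.] bbox [ 494.5 -135.7] [39. 27.] circ [ 493.8 -141. ] 20.5
0.072 195 [324. 189.] bbox [523.4   2.3] [58. 62.] circ [522.3   2.7] 31.8
```

>>> send_rows(deltas=[{"dx":0,"dy":-0.5,"dz":-30,"rx":0,"ry":0,"rz":0},{"dx":0,"dy":-0.5,"dz":-65,"rx":0,"ry":0,"rz":0},{"dx":0,"dy":-0.5,"dz":-95,"rx":0,"ry":0,"rz":0},{"dx":0,"dy":-0.5,"dz":-115,"rx":0,"ry":0,"rz":0},{"dx":0,"dy":-0.5,"dz":-122,"rx":0,"ry":0,"rz":0}])

```text
clock: 25.07
tcp_pos: [0.5257, -0.2302, 0.0537]
orientation: [-2.21, -2.226, 0.003]
contact_force: [-0.3, -0.2, -0.2]
grip_width: 0.0853
gripper_force: 0.0
```

>>> send_rows(deltas=[{"dx":0,"dy":0,"dz":-5,"rx":0,"ry":0,"rz":0},{"dx":0,"dy":0,"dz":-10,"rx":0,"ry":0,"rz":0},{"dx":0,"dy":0,"dz":-12,"rx":0,"ry":0,"rz":0},{"dx":0,"dy":0,"dz":-12,"rx":0,"ry":0,"rz":0}])

```text
clock: 25.4
tcp_pos: [0.5279, -0.2328, 0.0455]
orientation: [2.215, 2.226, 0.001]
contact_force: [0.9, 0.7, 0.1]
grip_width: 0.0849
gripper_force: 0.0
```

>>> send_rows(deltas=[{"dx":0,"dy":0,"dz":0,"rx":0,"ry":0,"rz":0},{"dx":0,"dy":0,"dz":0,"rx":0,"ry":0,"rz":0},{"dx":0,"dy":0,"dz":0,"rx":0,"ry":0,"rz":0},{"dx":0,"dy":0,"dz":0,"rx":0,"ry":0,"rz":0},{"dx":0,"dy":0,"dz":0,"rx":0,"ry":0,"rz":0}], jaw=55)

```text
clock: 25.82
tcp_pos: [0.528, -0.233, 0.0462]
orientation: [2.216, 2.225, 0.002]
contact_force: [-1.9, 0.8, 6.9]
grip_width: 0.0656
gripper_force: 43.2
```

>>> send_rows(deltas=[{"dx":0,"dy":0,"dz":0,"rx":0,"ry":0,"rz":0},{"dx":0,"dy":0,"dz":0,"rx":0,"ry":0,"rz":0},{"dx":0,"dy":0,"dz":0,"rx":0,"ry":0,"rz":0}])

```text
clock: 26.07
tcp_pos: [0.528, -0.233, 0.0462]
orientation: [2.216, 2.225, 0.002]
contact_force: [-1.6, 2.2, 7.2]
grip_width: 0.0658
gripper_force: 43.2
```

>>> send_rows(deltas=[{"dx":0,"dy":0,"dz":10,"rx":0,"ry":0,"rz":0},{"dx":0,"dy":0,"dz":30,"rx":0,"ry":0,"rz":0},{"dx":0,"dy":0,"dz":60,"rx":0,"ry":0,"rz":0},{"dx":0,"dy":0,"dz":95,"rx":0,"ry":0,"rz":0},{"dx":0,"dy":0,"dz":125,"rx":0,"ry":0,"rz":0}])

```text
clock: 26.48
tcp_pos: [0.527, -0.2331, 0.1722]
orientation: [2.217, 2.225, 0.0]
contact_force: [0.8, 0.4, -1.3]
grip_width: 0.0656
gripper_force: 45.1
```

>>> send_rows(deltas=[{"dx":0,"dy":20,"dz":0,"rx":0,"ry":0,"rz":0},{"dx":0,"dy":55,"dz":0,"rx":0,"ry":0,"rz":0},{"dx":-1,"dy":93,"dz":0,"rx":0,"ry":0,"rz":0},{"dx":-1,"dy":131,"dz":0,"rx":0,"ry":0,"rz":0},{"dx":-1,"dy":169,"dz":0,"rx":0,"ry":0,"rz":0}])

```text
clock: 26.9
tcp_pos: [0.5259, -0.0624, 0.1707]
orientation: [2.217, 2.225, 0.001]
contact_force: [0.9, 1.1, -1.4]
grip_width: 0.0661
gripper_force: 45.1
```

>>> send_rows(deltas=[{"dx":0,"dy":38,"dz":0,"rx":0,"ry":0,"rz":0},{"dx":0,"dy":76,"dz":0,"rx":0,"ry":0,"rz":0},{"dx":-1,"dy":114,"dz":0,"rx":0,"ry":0,"rz":0},{"dx":-1,"dy":152,"dz":0,"rx":0,"ry":0,"rz":0},{"dx":-2,"dy":190,"dz":0,"rx":0,"ry":0,"rz":0}])

```text
clock: 27.32
tcp_pos: [0.524, 0.1279, 0.1707]
orientation: [2.217, 2.226, 0.002]
contact_force: [0.7, -0.1, -0.5]
grip_width: 0.0657
gripper_force: 45.1
```

>>> send_rows(deltas=[{"dx":0,"dy":35,"dz":0,"rx":0,"ry":0,"rz":0},{"dx":-1,"dy":70,"dz":0,"rx":0,"ry":0,"rz":0},{"dx":-1,"dy":97,"dz":0,"rx":0,"ry":0,"rz":0},{"dx":-1,"dy":97,"dz":0,"rx":0,"ry":0,"rz":0},{"dx":-1,"dy":97,"dz":0,"rx":0,"ry":0,"rz":0}])

```text
clock: 27.73
tcp_pos: [0.5229, 0.2252, 0.1702]
orientation: [-2.212, -2.231, -0.001]
contact_force: [-0.1, -0.6, -1.4]
grip_width: 0.0653
gripper_force: 45.2
```

>>> send_rows(deltas=[{"dx":0,"dy":0,"dz":-25,"rx":0,"ry":0,"rz":0},{"dx":0,"dy":0,"dz":-60,"rx":0,"ry":0,"rz":0},{"dx":0,"dy":0,"dz":-90,"rx":0,"ry":0,"rz":0},{"dx":0,"dy":0,"dz":-108,"rx":0,"ry":0,"rz":0},{"dx":0,"dy":0,"dz":-114,"rx":0,"ry":0,"rz":0}])

```text
clock: 28.15
tcp_pos: [0.5216, 0.2205, 0.0535]
orientation: [-2.219, -2.224, 0.008]
contact_force: [-0.0, -0.2, -0.2]
grip_width: 0.066
gripper_force: 45.1
```

>>> send_rows(deltas=[{"dx":0,"dy":0,"dz":-4,"rx":0,"ry":0,"rz":0},{"dx":0,"dy":0,"dz":-7,"rx":0,"ry":0,"rz":0},{"dx":0,"dy":0,"dz":-9,"rx":0,"ry":0,"rz":0},{"dx":0,"dy":0,"dz":-10,"rx":0,"ry":0,"rz":0},{"dx":0,"dy":0,"dz":-10,"rx":0,"ry":0,"rz":0}])

```text
clock: 28.57
tcp_pos: [0.5238, 0.2234, 0.0466]
orientation: [2.216, 2.226, 0.002]
contact_force: [-0.4, -0.8, -1.8]
grip_width: 0.066
gripper_force: 45.2
```

>>> send_rows(deltas=[{"dx":0,"dy":0,"dz":-1,"rx":0,"ry":0,"rz":0},{"dx":0,"dy":0,"dz":-1.5,"rx":0,"ry":0,"rz":0},{"dx":0,"dy":0,"dz":-1.5,"rx":0,"ry":0,"rz":0},{"dx":0,"dy":0,"dz":-1.5,"rx":0,"ry":0,"rz":0}])

```text
clock: 28.9
tcp_pos: [0.5239, 0.2235, 0.0462]
orientation: [-2.216, -2.226, -0.003]
contact_force: [-5.3, -1.6, 13.3]
grip_width: 0.0657
gripper_force: 46.5
```

>>> send_rows(deltas=[{"dx":0,"dy":0,"dz":0,"rx":0,"ry":0,"rz":0},{"dx":0,"dy":0,"dz":0,"rx":0,"ry":0,"rz":0},{"dx":0,"dy":0,"dz":0,"rx":0,"ry":0,"rz":0},{"dx":0,"dy":0,"dz":0,"rx":0,"ry":0,"rz":0},{"dx":0,"dy":0,"dz":0,"rx":0,"ry":0,"rz":0}], jaw=85)

```text
clock: 29.32
tcp_pos: [0.5233, 0.2232, 0.0443]
orientation: [2.216, 2.226, 0.0]
contact_force: [0.7, -0.1, -0.7]
grip_width: 0.0849
gripper_force: 0.0
```

>>> send_rows(deltas=[{"dx":0,"dy":0,"dz":20,"rx":0,"ry":0,"rz":0},{"dx":0,"dy":0,"dz":50,"rx":0,"ry":0,"rz":0},{"dx":0,"dy":0,"dz":85,"rx":0,"ry":0,"rz":0},{"dx":0,"dy":0,"dz":120,"rx":0,"ry":0,"rz":0},{"dx":0,"dy":0,"dz":130,"rx":0,"ry":0,"rz":0}])

```text
clock: 29.73
tcp_pos: [0.5259, 0.2237, 0.1791]
orientation: [2.216, 2.224, 0.01]
contact_force: [0.8, -0.4, 0.5]
grip_width: 0.0849
gripper_force: 0.0
```

>>> send_rows(deltas=[{"dx":0,"dy":-30,"dz":0,"rx":0,"ry":0,"rz":0},{"dx":0,"dy":-68,"dz":0,"rx":0,"ry":0,"rz":0},{"dx":0,"dy":-106,"dz":0,"rx":0,"ry":0,"rz":0},{"dx":-1,"dy":-144,"dz":0,"rx":0,"ry":0,"rz":0},{"dx":-1,"dy":-182,"dz":0,"rx":0,"ry":0,"rz":0}])

```text
clock: 30.15
tcp_pos: [0.5217, 0.0396, 0.1741]
orientation: [-2.216, -2.227, 0.0]
contact_force: [0.7, -0.3, -0.7]
grip_width: 0.0847
gripper_force: 0.0
```

>>> send_rows(deltas=[{"dx":0,"dy":-30,"dz":0,"rx":0,"ry":0,"rz":0},{"dx":0,"dy":-39,"dz":0,"rx":0,"ry":0,"rz":0},{"dx":0,"dy":-39,"dz":0,"rx":0,"ry":0,"rz":0},{"dx":0,"dy":-39,"dz":0,"rx":0,"ry":0,"rz":0},{"dx":0,"dy":-39,"dz":0,"rx":0,"ry":0,"rz":0}])

```text
clock: 30.57
tcp_pos: [0.5224, 0.0041, 0.174]
orientation: [-2.213, -2.229, -0.0]
contact_force: [0.1, 0.9, -0.3]
grip_width: 0.0851
gripper_force: 0.0
```

Run:
```python
from h import *
o=r.get_obs(); print(o["tcp_pos"],o["orientation"],abs(o["qvel"]).max())
P=cloud(r.grab_frame("wrist")); rings(P,.071,.085)
print("side");P=cloud(r.grab_frame("side")); rings(P,.058,.08)
```

```text
[0.5223886  0.00413803 0.17398418] [-2.21320762e+00 -2.22858685e+00 -2.08755949e-04] 0.012152986493949908
0.071 1354 [220.  26.] bbox [446.  139.7] [41. 35.] circ [445.8 142.4] 21.0
0.071 1479 [410.  34.] bbox [586.4 135.3] [41. 41.] circ [586.7 135. ] 21.1
0.071 1375 [323. 207.] bbox [5.223e+02 5.000e-01] [59. 59.] circ [5.221e+02 2.000e-01] 30.1
0.071 382 [296. 327.] bbox [ 494.4 -135.3] [41. 18.] circ [ 494.4 -143.9] 20.4
side
0.058 119 [342. 160.] bbox [ 495.  -132.5] [37. 21.] circ [ 494.8 -138.3] 19.0
0.058 425 [325. 192.] bbox [523.4   3.1] [58. 64.] circ [524.5   2.5] 32.6
0.058 286 [285. 229.] bbox [587.5 137.3] [41. 43.] circ [587.1 137.4] 22.1
0.058 304 [354. 238.] bbox [446.8 144.6] [41. 44.] circ [446.8 144.1] 23.2
0.058 320 [310. 265.] bbox [524.2 225.7] [65. 67.] circ [524.5 225.9] 34.7
0.058 413 [300. 301.] bbox [526.9 321.2] [41. 42.] circ [526.5 321.5] 21.7
```

>>> send_rows(deltas=[{"dx":0,"dy":-2,"dz":-30,"rx":0,"ry":0,"rz":0},{"dx":0,"dy":-2,"dz":-65,"rx":0,"ry":0,"rz":0},{"dx":0,"dy":-2,"dz":-95,"rx":0,"ry":0,"rz":0},{"dx":0,"dy":-2,"dz":-118,"rx":0,"ry":0,"rz":0},{"dx":0,"dy":-2,"dz":-124,"rx":0,"ry":0,"rz":0}])

```text
clock: 31.08
tcp_pos: [0.52, 0.0017, 0.0469]
orientation: [-2.211, -2.227, 0.007]
contact_force: [-0.2, 0.0, 0.6]
grip_width: 0.0848
gripper_force: 0.0
```

>>> send_rows(deltas=[{"dx":0,"dy":0,"dz":0,"rx":0,"ry":0,"rz":0},{"dx":0,"dy":0,"dz":0,"rx":0,"ry":0,"rz":0},{"dx":0,"dy":0,"dz":0,"rx":0,"ry":0,"rz":0},{"dx":0,"dy":0,"dz":0,"rx":0,"ry":0,"rz":0},{"dx":0,"dy":0,"dz":0,"rx":0,"ry":0,"rz":0}], jaw=50)

```text
clock: 31.5
tcp_pos: [0.5232, 0.0005, 0.0515]
orientation: [2.215, 2.226, 0.003]
contact_force: [0.0, 0.0, 3.2]
grip_width: 0.06
gripper_force: 43.7
```

>>> send_rows(deltas=[{"dx":0,"dy":0,"dz":0,"rx":0,"ry":0,"rz":0},{"dx":0,"dy":0,"dz":0,"rx":0,"ry":0,"rz":0},{"dx":0,"dy":0,"dz":0,"rx":0,"ry":0,"rz":0}])

```text
clock: 31.75
tcp_pos: [0.5232, 0.0005, 0.0514]
orientation: [2.216, 2.226, 0.003]
contact_force: [-0.5, 1.1, 7.7]
grip_width: 0.0603
gripper_force: 44.0
```

>>> send_rows(deltas=[{"dx":0,"dy":0,"dz":10,"rx":0,"ry":0,"rz":0},{"dx":0,"dy":0,"dz":35,"rx":0,"ry":0,"rz":0},{"dx":0,"dy":0,"dz":70,"rx":0,"ry":0,"rz":0},{"dx":0,"dy":0,"dz":105,"rx":0,"ry":0,"rz":0},{"dx":0,"dy":0,"dz":140,"rx":0,"ry":0,"rz":0}])

```text
clock: 32.17
tcp_pos: [0.5216, -0.0003, 0.1921]
orientation: [-2.217, -2.225, 0.002]
contact_force: [0.3, 1.1, -0.5]
grip_width: 0.0604
gripper_force: 43.9
```

>>> send_rows(deltas=[{"dx":1,"dy":-20,"dz":0,"rx":0,"ry":0,"rz":0},{"dx":2,"dy":-55,"dz":0,"rx":0,"ry":0,"rz":0},{"dx":3,"dy":-90,"dz":0,"rx":0,"ry":0,"rz":0},{"dx":4,"dy":-125,"dz":0,"rx":0,"ry":0,"rz":0},{"dx":5,"dy":-160,"dz":0,"rx":0,"ry":0,"rz":0}])

```text
clock: 32.58
tcp_pos: [0.5268, -0.1612, 0.1911]
orientation: [2.216, 2.227, 0.001]
contact_force: [1.2, -0.3, -1.4]
grip_width: 0.0599
gripper_force: 43.9
```

>>> send_rows(deltas=[{"dx":1,"dy":-35,"dz":0,"rx":0,"ry":0,"rz":0},{"dx":1,"dy":-65,"dz":0,"rx":0,"ry":0,"rz":0},{"dx":1,"dy":-73,"dz":0,"rx":0,"ry":0,"rz":0},{"dx":1,"dy":-73,"dz":0,"rx":0,"ry":0,"rz":0},{"dx":1,"dy":-73,"dz":0,"rx":0,"ry":0,"rz":0}])

```text
clock: 33.0
tcp_pos: [0.528, -0.2323, 0.1904]
orientation: [-2.217, -2.225, -0.001]
contact_force: [0.3, 1.5, -1.3]
grip_width: 0.06
gripper_force: 43.9
```

>>> send_rows(deltas=[{"dx":0,"dy":0,"dz":-25,"rx":0,"ry":0,"rz":0},{"dx":0,"dy":0,"dz":-60,"rx":0,"ry":0,"rz":0},{"dx":0,"dy":0,"dz":-90,"rx":0,"ry":0,"rz":0},{"dx":0,"dy":0,"dz":-107,"rx":0,"ry":0,"rz":0},{"dx":0,"dy":0,"dz":-113,"rx":0,"ry":0,"rz":0}])

```text
clock: 33.42
tcp_pos: [0.527, -0.229, 0.0744]
orientation: [-2.208, -2.226, 0.002]
contact_force: [-0.4, 0.7, -1.0]
grip_width: 0.0599
gripper_force: 43.9
```

>>> send_rows(deltas=[{"dx":0,"dy":0,"dz":-4,"rx":0,"ry":0,"rz":0},{"dx":0,"dy":0,"dz":-8,"rx":0,"ry":0,"rz":0},{"dx":0,"dy":0,"dz":-10,"rx":0,"ry":0,"rz":0},{"dx":0,"dy":0,"dz":-11,"rx":0,"ry":0,"rz":0},{"dx":0,"dy":0,"dz":-11,"rx":0,"ry":0,"rz":0}])

```text
clock: 33.83
tcp_pos: [0.5288, -0.2328, 0.067]
orientation: [2.216, 2.226, 0.001]
contact_force: [-0.0, -0.6, -1.4]
grip_width: 0.0602
gripper_force: 43.9
```

>>> send_rows(deltas=[{"dx":0,"dy":0,"dz":-1,"rx":0,"ry":0,"rz":0},{"dx":0,"dy":0,"dz":-1,"rx":0,"ry":0,"rz":0},{"dx":0,"dy":0,"dz":-1,"rx":0,"ry":0,"rz":0}])

```text
clock: 34.08
tcp_pos: [0.529, -0.2331, 0.0665]
orientation: [2.216, 2.225, 0.002]
contact_force: [-1.5, 0.9, 5.5]
grip_width: 0.0603
gripper_force: 44.4
```

Beaker is down. I'll release it, retreat and check.

>>> send_rows(deltas=[{"dx":0,"dy":0,"dz":0,"rx":0,"ry":0,"rz":0},{"dx":0,"dy":0,"dz":0,"rx":0,"ry":0,"rz":0},{"dx":0,"dy":0,"dz":0,"rx":0,"ry":0,"rz":0},{"dx":0,"dy":0,"dz":0,"rx":0,"ry":0,"rz":0},{"dx":0,"dy":0,"dz":0,"rx":0,"ry":0,"rz":0}], jaw=85)

```text
clock: 34.5
tcp_pos: [0.5283, -0.2328, 0.0653]
orientation: [2.216, 2.226, 0.0]
contact_force: [0.2, 0.6, -0.5]
grip_width: 0.085
gripper_force: 0.0
```

>>> send_rows(deltas=[{"dx":0,"dy":0,"dz":20,"rx":0,"ry":0,"rz":0},{"dx":0,"dy":0,"dz":50,"rx":0,"ry":0,"rz":0},{"dx":0,"dy":0,"dz":85,"rx":0,"ry":0,"rz":0},{"dx":0,"dy":0,"dz":120,"rx":0,"ry":0,"rz":0},{"dx":0,"dy":0,"dz":150,"rx":0,"ry":0,"rz":0}])

```text
clock: 34.92
tcp_pos: [0.5283, -0.2332, 0.2174]
orientation: [2.216, 2.225, 0.0]
contact_force: [0.4, -0.7, -0.1]
grip_width: 0.0849
gripper_force: 0.0
```

>>> send_rows(deltas=[{"dx":0,"dy":30,"dz":0,"rx":0,"ry":0,"rz":0},{"dx":0,"dy":68,"dz":0,"rx":0,"ry":0,"rz":0},{"dx":0,"dy":106,"dz":0,"rx":0,"ry":0,"rz":0},{"dx":0,"dy":144,"dz":0,"rx":0,"ry":0,"rz":0},{"dx":0,"dy":182,"dz":0,"rx":0,"ry":0,"rz":0}])

```text
clock: 35.33
tcp_pos: [0.5279, -0.0492, 0.2154]
orientation: [-2.217, -2.226, -0.001]
contact_force: [0.7, -0.6, -0.3]
grip_width: 0.085
gripper_force: 0.0
```

>>> send_rows(deltas=[{"dx":0,"dy":30,"dz":0,"rx":0,"ry":0,"rz":0},{"dx":0,"dy":50,"dz":0,"rx":0,"ry":0,"rz":0},{"dx":0,"dy":50,"dz":0,"rx":0,"ry":0,"rz":0},{"dx":0,"dy":50,"dz":0,"rx":0,"ry":0,"rz":0},{"dx":0,"dy":50,"dz":0,"rx":0,"ry":0,"rz":0}])

```text
clock: 35.75
tcp_pos: [0.5282, -0.0019, 0.2154]
orientation: [2.217, 2.225, -0.001]
contact_force: [-0.7, 0.6, -0.3]
grip_width: 0.0849
gripper_force: 0.0
```

Run:
```python
from h import *
f=r.grab_frame("scene"); P=cloud(f); rings(P,.0985,.112); rings(P,.087,.0975); rings(P,.0675,.08); rings(P,.057,.0665)
cv2.imwrite("pics/end.png",f["frame"][100:320,130:490]); 
print("side"); P=cloud(r.grab_frame("side"));rings(P,.0985,.112); rings(P,.087,.0975); rings(P,.0675,.08); rings(P,.057,.0665)
# shelf discs by rim bbox
for s in (1,-1):
    m=(abs(P[...,2]-.015)<.003)&(P[...,1]*s>.05)&(P[...,1]*s<.4)&(abs(P[...,0]-.53)<.16)
    q=P[m][:,:2].astype(np.float32); print(s,cv2.minEnclosingCircle(q))
```

```text
0.0985 124 [262. 192.] bbox [ 496.1 -149.6] [40. 41.] circ [ 495.6 -149.1] 22.5
0.0985 138 [189. 220.] bbox [ 495.1 -341.3] [43. 40.] circ [ 495.7 -340. ] 22.2
0.0985 145 [226. 255.] bbox [ 626.6 -291.5] [42. 40.] circ [ 626.6 -292.1] 21.3
0.087 177 [235. 217.] bbox [ 528.9 -236.1] [62. 59.] circ [ 527.9 -236.2] 31.9
0.0675 107 [355. 149.] bbox [447.  139.7] [42. 40.] circ [446.9 141.1] 22.7
0.0675 105 [426. 149.] bbox [527.  317.1] [44. 42.] circ [526.4 316.5] 22.9
0.0675 126 [378. 188.] bbox [587.7 132.4] [40. 41.] circ [586.7 131.8] 22.0
0.0675 69 [238. 228.] bbox [ 545.  -236.4] [30. 58.] circ [ 534.  -236.4] 29.2
0.057 141 [394. 162.] bbox [524.  221.3] [66. 66.] circ [522.9 221.5] 35.1
side
0.0985 95 [343. 146.] bbox [ 495.5 -145.6] [39. 43.] circ [ 494.6 -146.8] 22.7
0.087 140 [333. 132.] bbox [ 529.9 -231.2] [56. 66.] circ [ 528.6 -231.4] 33.4
0.087 62 [343. 153.] bbox [ 494.9 -134.5] [39. 25.] circ [ 494.6 -140.9] 19.9
0.0675 63 [333. 133.] bbox [ 530.  -253.5] [42. 19.] circ [ 530.  -245.2] 21.2
0.0675 72 [331. 142.] bbox [ 528.7 -210.9] [55. 23.] circ [ 528.7 -220.2] 27.7
0.0675 66 [343. 159.] bbox [ 495.1 -131.7] [37. 20.] circ [ 495.2 -137.6] 18.7
0.0675 178 [285. 227.] bbox [587.6 138.3] [41. 43.] circ [586.6 137.7] 22.4
0.0675 183 [354. 236.] bbox [447. 145.] [40. 40.] circ [447.4 145.4] 21.3
0.0675 271 [300. 300.] bbox [527.  321.2] [41. 42.] circ [525.7 321.1] 22.4
0.057 68 [285. 235.] bbox [587.5 148. ] [41. 23.] circ [587.6 140.4] 20.5
0.057 71 [353. 244.] bbox [446.3 153.9] [40. 25.] circ [446.  147.6] 20.7
0.057 334 [310. 265.] bbox [524.1 226.6] [65. 66.] circ [524.1 225.9] 34.2
0.057 94 [301. 310.] bbox [526.2 331.2] [39. 24.] circ [526.1 325.2] 20.1
1 ((0.5073968768119812, 0.24324136972427368), 0.16201087832450867)
-1 ((0.5074267387390137, -0.19809839129447937), 0.18075387179851532)
```

View pics/end.png

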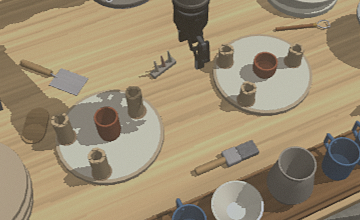

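The beaker (crop px (107,123)) stands among three tall props and the dish (px (264,65)) among three short ones. Everything is upright and within a few mm of its target, so I'm handing in.

```bash
python3 -c "
from bench import r
print(r.hand_in())"
```

```text
the job is handed in; nothing more can be done
None
```

Both swaps are done and the job is handed in at about 36 s on the clock; in the last camera check every prop and pot was upright and within a few mm of its place, but the hand-in returned no verdict.

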